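Clear the gadget teardown station

ROBOT

A 7-joint arm with a two-finger parallel gripper is mounted at the origin on the work surface. World frame = base frame: x ahead of the robot, y to its left, z up, the work surface at z = 0. Lengths are in m, angles in rad, forces in N, time in s.
With the tool pointing down it reaches from about 0.425 to 0.925 m from the base axis. Payload 6.8 kg.
Tool frame: the origin (TCP) lies midway between the tips of the shut fingers; the grasp point (between the pads) lies 19 mm behind it; z points along the fingers, x is the direction in which the jaws open and shut, and the axes are right-handed (so a half turn about z gives the same grasp; the last joint's range is limited). The gripper opens to 85 mm and grips with 20 to 120 N. Pads are 22 mm wide; open, the fingers measure 114 mm over their backs; the gripper's body (76 mm by 85 mm) begins 54 mm behind the grasp point. The pads swing forward as they close: fully open they stand 13 mm farther back than shut.
Start: joints at [1.084, 0.477, 0.022, 1.555, -0.011, 1.109, -0.083], TCP at [0.25, -0.627, 0.231] pointing down, gripper open.
Joint ranges: [-2.96, 2.96], [-0.34, 2.1], [-1.41, 1.46], [0.24, 2.44], [-1.37, 4.51], [0.17, 1.92], [-2.96, 2.96]. Speed limits (rad/s): [2.39, 2.39, 3.14, 3.14, 3.14, 3.14, 3.14].

INTERFACE

Orientations are given as a unit quaternion [w, x, y, z].
In Python, from station import bot, imaging, nets gives the robot as it stands. The module is installed in compiled form; this text tells all that it offers.
- The arm moves only by the tool apply_moves, never from a script. Its argument "moves" is text: rows parted by semicolons, each of 7 numbers parted by spaces: the gripper command: -1 is fully open, 1 is shut, values between are in proportion, then the shift along the tool's x, y, z normalised to -1 to 1, where 1 is 120 mm, then the turn, a rotation vector about the tool's x, y, z normalised to -1 to 1, where 1 is 4 degrees. In form: hand dx dy dz rx ry rz; .... A call has 1 to 12 rows; each row shifts and turns the commanded pose from where the row before left it, along the tool's axes as they then stand; what a row does not reach is not made up. A row lasts 1/12 s, in which the tool goes at most 41.7 mm and 7.16 degrees, less where a joint would pass 70% of its speed; a pose out of reach is approached as far as the arm can. A call with a number of a shift or a turn outside -1 to 1 is refused whole. A call with a gripper value outside its range is refused whole. The fingers move at their own pace and stop on an object; "force" is the grip in N (left out, the last holds). Time passes only in rows, so rows that do not move let the fingers close. It gives the time, the measured TCP pose, the force and the opening at its end, in the units of the state.
- bot.get_obs(): the state, without advancing time (a new reading comes with each control period).
- imaging.read_camera(name): name is "scene" or "top" or "wrist"; returns a dict with "image" (384x512x3 uint8, red, green, blue), "fx", "fy", "cx", "cy" (pixels), "dist_coeffs" ([k1, k2, p1, p2, k3] as OpenCV has them; the pictures are not rectified), "view" (4x4, takes a point from world to camera coordinates); the wrist camera has in their place "mount" (4x4, takes a point from camera to tool coordinates, whose origin is the TCP and whose axes are the tool frame's). Camera axes: x right, y down, z forward; pixel columns grow to the right and rows downward; lengths in m; the calibration is good to about 2 mm. A picture is of the moment at which its call begins: read the wrist's pose just before it. There is no depth.
- bot.hand_in(): hands the job in, once; it reports no verdict.
Trained networks look in a picture, given as the dict that the camera call returned (one of the last four; its "shot" number tells which), for a name from the list of things; names that differ only in an ending like _2 or _b are one class to them, and where a whole thing is asked for, a point or a joint stands for the part that bears it (a point fixed in the world has none). Each returns a list of dicts, best first, with "score" (0 to 1); they miss things now and then, are a little off and sometimes report something else, mostly with a low value. They report only what shows in the picture. A call takes as long as a camera call.
- nets.spot_in(picture, name): "rect" ([left, top, right, bottom] in pixels, round what is visible of it).
- nets.outline_of(picture, name): "region" (384x512 bool, what is visible of it) and "rect" ([left, top, right, bottom] in pixels, round what is visible of it).
- nets.spot_point(picture, name): "location" ([column, row] in pixels: a listed point, or the origin of a listed thing).
The state is a dict: "t": time; "q": joint angles; "joint_vel": joint speeds; "joint_torque": joint torques, N m; "eef_pos": TCP position; "tool_rot": TCP orientation; "contact_force": force on the tool from outside, world axes, zero at the start; "torque": the same for the moment, N m; "gripper_width": opening from 0.0 (shut) to 1.0 (fully open).
Only numpy, scipy, OpenCV 4.12 (cv2) and the standard library are available. Lean on these libraries where they do the work, as an engineer would, in place of code of your own. Each camera call takes 0.05 s, during which the arm holds its last target.

TASK

Clear up the teardown station: lay every salvaged part (speaker driver, housing, battery) from the plate in the parts tray, press on the flush waste hatch and slide it fully open, and with the scraper block scrape all the shards of broken case along the plate into the waste bin under the hatch. The shards are sharp, so never lift them. Then put the scraper block back on its cork pad, slide the hatch fully shut again, and leave everything else on the desk where it is.

Things in the scene. Friction and masses are not known exactly. Their poses are not given: they have to be found in the camera images.
- station: Fixed aluminium station, top 60 mm above the desk. Origin on the desk under mid-line of plate edge and waste opening. Own frame, mm: plate x -101..101, y 0..225, z 60; 10 high kerbs along both long sides (x +-101), none at its open end y 225. Waste opening x -100..100, y -85..0, bin floor z 6. Recess where the open hatch parks: y -170..-85; then an end wall to y -185, z 70.
- hatch (a joint): Position of the flush waste hatch, m: 0 = shut (covers the waste opening), 0.085 = fully open (parked in the recess). It grows as the hatch slides along the station's -y. No spring, it stays where left; about 1.5 N of sliding friction.
- hatch_mid (a point): Centre of the top face of the hatch: a flat ribbed steel plate 198 (station's x) x 85 (y) x 6 mm, flush with the plate (z = 60 mm), without any handle: press on it with closed fingers (about 5 to 20 N) and drag. Moves with the hatch.
- scraper: Scraper block: grey plastic foot 110 x 28 x 20 mm (its x, y, z) with a wooden grip block 84 x 24 x 42 mm above it, 62 mm high in all, 0.15 kg. Origin: centre of its underside, z up through the grip. Starts standing on its pad.
- pad: Fixed cork pad of the scraper, 150 (x) x 90 (y) x 4 mm, origin at the centre of its underside on the desk.
- tray: Fixed open grey parts tray 220 (x) x 200 (y) x 30 mm high, walls and floor 5 mm. Origin: centre of its underside on the desk.
- driver: Speaker driver lying magnet up: flange 66 mm in diameter, 8 mm thick, magnet 40 mm in diameter above it, 33 mm high in all, 0.14 kg. Origin: centre of the flange's underside, z up through the magnet. May be absent.
- housing: Round black housing: flange 64 mm in diameter, 10 mm thick, boss 44 mm in diameter above it, 31 mm high in all, 0.08 kg. Origin: centre of its underside, z up through the boss. May be absent.
- battery: White battery block with a black band, 64 x 36 x 32 mm (x, y, z), 0.12 kg. Origin: centre of its underside. May be absent.
- shard1: Shard of broken black plastic case, 30 x 20 mm, 4 mm thick, with a 9 mm high lip along one long side, 20 g; starts on the plate. Origin: centre of its underside. May be absent.
- shard2: Shard of broken black plastic case, 32 x 20 mm, 4 mm thick, with a 9 mm high lip along one long side, 20 g; starts on the plate. Origin: centre of its underside. May be absent.
- shard3: Shard of broken black plastic case, 28 x 20 mm, 4 mm thick, with a 9 mm high lip along one long side, 20 g; starts on the plate. Origin: centre of its underside. May be absent.
- shard4: Shard of broken black plastic case, 30 x 20 mm, 4 mm thick, with a 9 mm high lip along one long side, 20 g; starts on the plate. Origin: centre of its underside. May be absent.
- shard5: Shard of broken black plastic case, 30 x 20 mm, 4 mm thick, with a 9 mm high lip along one long side, 20 g; starts on the plate. Origin: centre of its underside. May be absent.
- shard6: Shard of broken black plastic case, 32 x 20 mm, 4 mm thick, with a 9 mm high lip along one long side, 20 g; starts on the plate. Origin: centre of its underside. May be absent.
- screwdriver: Screwdriver 170 mm long lying on the desk beyond the station. Bystander, to be left alone. Origin: its underside.
- glue: Glue bottle, 44 mm in diameter, 110 mm high. Bystander, to be left alone. Origin: its underside.
- tape: Roll of tape lying flat, 90 mm in diameter, 22 mm high. Bystander, to be left alone. Origin: its underside.
- mug: White mug, 80 mm wide, 90 mm high, beyond the station. Bystander, to be left alone. Origin: its underside.
- carton: Small carton 90 x 130 x 45 mm. Bystander, to be left alone. Origin: its underside.

How it is judged:
On the way, in this order (a step that is already met when the one before it is completed fails the run):
1. the hatch has been slid fully open (value of joint hatch above 0.078 m), for 0.2 s.
2. the scraper block has pushed against a shard ((contact force between scraper and shard1 above 0.02 N or contact force between scraper and shard2 above 0.02 N or contact force between scraper and shard3 above 0.02 N or contact force between scraper and shard4 above 0.02 N or contact force between scraper and shard5 above 0.02 N or contact force between scraper and shard6 above 0.02 N)), for 0.04 s.
3. all the shards lie in the waste bin (x of shard1 in the frame of station between -0.1 and 0.1 m and y of shard1 in the frame of station between -0.1 and 0.002 m and z of shard1 in the frame of station between -0.01 and 0.05 m and x of shard2 in the frame of station between -0.1 and 0.1 m and y of shard2 in the frame of station between -0.1 and 0.002 m and z of shard2 in the frame of station between -0.01 and 0.05 m and x of shard3 in the frame of station between -0.1 and 0.1 m and y of shard3 in the frame of station between -0.1 and 0.002 m and z of shard3 in the frame of station between -0.01 and 0.05 m and x of shard4 in the frame of station between -0.1 and 0.1 m and y of shard4 in the frame of station between -0.1 and 0.002 m and z of shard4 in the frame of station between -0.01 and 0.05 m and x of shard5 in the frame of station between -0.1 and 0.1 m and y of shard5 in the frame of station between -0.1 and 0.002 m and z of shard5 in the frame of station between -0.01 and 0.05 m and x of shard6 in the frame of station between -0.1 and 0.1 m and y of shard6 in the frame of station between -0.1 and 0.002 m and z of shard6 in the frame of station between -0.01 and 0.05 m), for 0.3 s.
At the end, for the whole second after the job is handed in: Every part present rests in the tray (within 100 mm in x, 90 mm in y of its centre, below 45 mm), every shard is in the bin under the hatch, the hatch is shut to within 6 mm, and the scraper rests on its pad (origin within 55 mm in x, 40 mm in y of the pad's centre) (all of step 3 and x of driver in the frame of tray between -0.1 and 0.1 m and y of driver in the frame of tray between -0.09 and 0.09 m and z of driver in the frame of tray between -0.01 and 0.045 m and linear speed of each of driver, housing, battery, scraper below 0.03 m/s and x of housing in the frame of tray between -0.1 and 0.1 m and y of housing in the frame of tray between -0.09 and 0.09 m and z of housing in the frame of tray between -0.01 and 0.045 m and x of battery in the frame of tray between -0.1 and 0.1 m and y of battery in the frame of tray between -0.09 and 0.09 m and z of battery in the frame of tray between -0.01 and 0.045 m and value of joint hatch below 0.006 m and x of scraper in the frame of pad between -0.055 and 0.055 m and y of scraper in the frame of pad between -0.04 and 0.04 m and z of scraper in the frame of pad below 0.045 m); the robot touches nothing.
It fails at once if a shard is lifted more than 50 mm above the plate (z of any of shard1, shard2, shard3, shard4, shard5, shard6 in the frame of station above 0.11 m).
It fails at once if the screwdriver, glue bottle, tape roll, mug or carton is moved by more than 40 mm (distance of any of screwdriver, glue, tape, mug, carton from where it was at the start of the episode above 0.04 m).
Of driver, housing, battery only 2 to 3 are there at a start; the rules pass over those that are not, and their reading is None.
Of shard1, shard2, shard3, shard4, shard5, shard6 only 4 to 6 are there at a start; the rules pass over those that are not, and their reading is None.
At some moment in a run one of driver, housing, battery, scraper may be knocked a few centimetres aside while the robot is not near it.
Once in a run the grip may slacken for a moment while it holds something.
It also fails if it takes over 210 s, if anything falls off the work surface, if the arm or the gripper's body presses on something with over 40 N, if the wrist force passes 120 N, or if a joint passes its speed limit or range.

## Working session

There is one attempt and no reset: what is moved stays moved. The work goes in short steps, Python scripts to look and compute and a tool call to move; the robot and the scene stay as the last step left them, time stands still between calls to the robot, and variables do not carry over. Pictures are saved under pics/ and viewed, and the job is handed in when it is done.

Besides the shell and the picture viewer there is one more tool, called after ">>>" in YAML: its name, and indented under it one key for each argument. apply_moves: Moves the arm, as the interface text tells. Scaled input: -1 to 1 covers 120 mm each way for a shift and 4 degrees each way for a turn. Its arguments: {"type":"object","properties":{"moves":{"type":"string"},"force":{"type":"number"}},"required":["moves"]}

```bash
ls; mkdir -p pics; cat > h.py <<'E'
import numpy as np, cv2
from station import bot, imaging, nets
from scipy.spatial.transform import Rotation as R
def K(p): return np.array([[p['fx'],0,p['cx']],[0,p['fy'],p['cy']],[0,0,1.]]), np.array(p['dist_coeffs'],float)
def Rq(q): return R.from_quat([q[1],q[2],q[3],q[0]]).as_matrix()
def view(p,o=None):
    if 'view' in p: return np.array(p['view'])
    T=np.eye(4);T[:3,:3]=Rq(o['tool_rot']);T[:3,3]=o['eef_pos']
    return np.linalg.inv(T@np.array(p['mount']))
def ray(p,uv,V):
    k,d=K(p); n=cv2.undistortPoints(np.array([[uv]],float),k,d)[0,0]
    Rm=V[:3,:3];c=-Rm.T@V[:3,3]; return c,Rm.T@np.array([n[0],n[1],1.])
def onz(p,uv,V,z):
    c,d=ray(p,uv,V); return c+d*(z-c[2])/d[2]
def proj(p,X,V):
    k,d=K(p); return cv2.projectPoints(np.array(X,float).reshape(-1,1,3),cv2.Rodrigues(V[:3,:3])[0],V[:3,3],k,d)[0][:,0]
def tri(rs):
    A=np.zeros((3,3));b=np.zeros(3)
    for c,d in rs:
        d=d/np.linalg.norm(d);M=np.eye(3)-np.outer(d,d);A+=M;b+=M@c
    return np.linalg.solve(A,b)
def save(p,n): cv2.imwrite('pics/'+n+'.png',p['image'][:,:,::-1])
E
python3 - <<'E'
from h import *
o=bot.get_obs();print(o)
P={n:imaging.read_camera(n) for n in('scene','top')}
for n,p in P.items():
    save(p,n+'0'); V=view(p); print(n,'cam at',-V[:3,:3].T@V[:3,3],p['fx'])
for nm in 'station hatch_mid scraper pad tray driver housing battery shard1 screwdriver glue tape mug carton'.split():
    rs=[]
    for n,p in P.items():
        r=nets.spot_point(p,nm); 
        print(nm,n,[(round(x['score'],2),np.round(x['location'],1).tolist(), np.round(onz(p,x['location'],view(p),0.06 if nm in('hatch_mid','driver','housing','battery') or 'shard' in nm else 0)[:2],3).tolist()) for x in r[:7]])
        if r: rs.append(ray(p,r[0]['location'],view(p)))
    if len(rs)==2: print('   tri',np.round(tri(rs),3))
E
```

```text
pics
{'t': 0.0, 'q': array([ 1.0839016 ,  0.47784145,  0.02233079,  1.55648497, -0.01153535,
        1.10931815, -0.08309347]), 'joint_vel': array([-0.00112843, -0.00012448, -0.00013549, -0.0007285 ,  0.00135164,
       -0.00071188,  0.00119417]), 'joint_torque': array([-7.90274044e-04, -5.96464348e+01,  1.60737164e+00, -2.81205654e+01,
        1.23586552e-02,  9.30147566e-03, -6.49811852e-06]), 'eef_pos': array([ 0.24938473, -0.62657423,  0.23028368]), 'tool_rot': array([-4.93916589e-04,  8.27592346e-01, -5.61328766e-01, -8.25761437e-04]), 'contact_force': array([ 0.05135255, -0.02561406, -1.14351329]), 'torque': array([-0.02602023,  0.01992137, -0.04226836]), 'gripper_width': 1.0004484683730113}
scene cam at [1.17126002 0.15354595 0.85983052] 423.99244393161536
top cam at [ 0.36663025 -0.02305284  1.01637704] 386.28073398105835
station scene [(0.88, [240.3, 206.5], [0.574, -0.052]), (0.71, [138.7, 151.8], [0.465, -0.382]), (0.4, [375.6, 171.3], [0.368, 0.268])]
station top [(0.72, [271.1, 200.2], [0.567, -0.059])]
   tri [ 0.568 -0.056 -0.01 ]
hatch_mid scene [(0.8, [225.1, 186.1],
[... 1816 characters left out ...]
1  0.002]
glue scene [(0.63, [377.2, 170.8], [0.365, 0.273])]
glue top [(0.75, [142.8, 274.6], [0.363, 0.273])]
   tri [ 0.363  0.273 -0.002]
tape scene [(0.85, [98.4, 219.3], [0.704, -0.383]), (0.56, [295.4, 179.7], [0.453, 0.064]), (0.27, [138.1, 151.7], [0.465, -0.384])]
tape top [(0.95, [392.5, 154.2], [0.703, -0.395])]
   tri [ 0.702 -0.391 -0.003]
mug scene [(0.63, [284.6, 297.9], [0.786, 0.11])]
mug top [(0.85, [211.0, 123.1], [0.784, 0.112])]
   tri [ 0.785  0.111 -0.002]
carton scene [(0.7, [365.4, 298.2], [0.743, 0.281]), (0.5, [139.0, 151.9], [0.465, -0.381])]
carton top [(0.75, [151.2, 137.7], [0.739, 0.278]), (0.44, [263.4, 188.6], [0.598, -0.038])]
   tri [ 0.741  0.281 -0.005]
```

View pics/scene0.png

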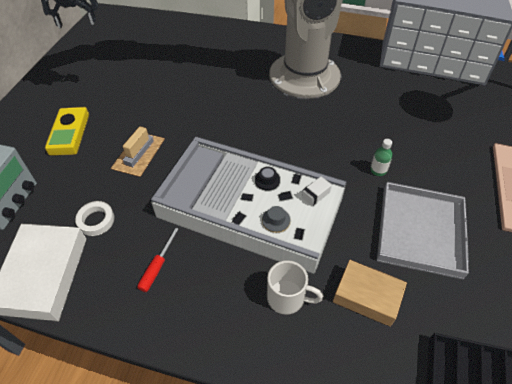

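View pics/top0.png

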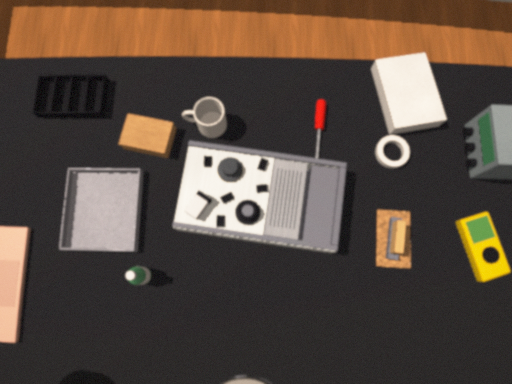

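```bash
cat >> h.py <<'E'
def Rdown(yaw): # tool x axis at yaw in world, z down
    c,s=np.cos(yaw),np.sin(yaw)
    return np.array([[c,s,0],[s,-c,0],[0,0,-1.]])
def plan(pos,yaw,n,start=None,hand=-1):
    """n equal rows; yaw deg, half turn free; start=(pos,yawdeg) or measured"""
    if start is None:
        o=bot.get_obs(); p0=np.array(o['eef_pos']); R0=Rq(o['tool_rot'])
    else: p0=np.array(start[0]); R0=Rdown(np.radians(start[1]))
    best=min((Rdown(np.radians(yaw+k)) for k in(0,180)),key=lambda M:np.linalg.norm(R.from_matrix(R0.T@M).as_rotvec()))
    rv=R.from_matrix(R0.T@best).as_rotvec()
    out=[]
    for i in range(n):
        Ri=R0@R.from_rotvec(rv*i/n).as_matrix()
        d=Ri.T@((np.array(pos)-p0)/n)/0.12; r=np.degrees(rv/n)/4
        out.append(f"{hand} "+" ".join("%.3g"%round(v,3) for v in [*d,*r]))
    print('; '.join(out)); print('mm/row %.1f deg/row %.2f'%(np.linalg.norm(np.array(pos)-p0)/n*1000,np.degrees(np.linalg.norm(rv))/n))
def st():
    o=bot.get_obs(); x=Rq(o['tool_rot'])[:,0]; z=Rq(o['tool_rot'])[:,2]
    print('t %.2f pos %s yaw %.1f z %s F %s w %.3f'%(o['t'],np.round(o['eef_pos'],4),np.degrees(np.arctan2(x[1],x[0])),np.round(z,3),np.round(o['contact_force'],1),o['gripper_width']), 'q',np.round(o['q'],2)); return o
E
python3 - <<'E'
from h import *
st()
print(imaging.read_camera('wrist')['mount'])
plan([0.54,0.04,0.42],-96.2,24)
p=imaging.read_camera('top'); im=p['image'][:,:,::-1]
cv2.imwrite('pics/top_z.png',cv2.resize(im[125:265,165:365],None,fx=4,fy=4,interpolation=cv2.INTER_CUBIC))
E
```

```text
t 1.50 pos [ 0.2496 -0.6272  0.2313] yaw -68.3 z [ 0.  0. -1.] F [0.3 0.1 0.4] w 0.999 q [ 1.08  0.48  0.02  1.56 -0.01  1.11 -0.08]
[[ 9.99999882e-01  4.25310321e-04 -2.36081277e-04  8.03069220e-04]
 [-3.24116731e-04  9.44469611e-01  3.28598614e-01 -8.45960744e-02]
 [ 3.62727974e-04 -3.28598499e-01  9.44469637e-01 -1.43068900e-01]
 [ 0.00000000e+00  0.00000000e+00  0.00000000e+00  1.00000000e+00]]
-1 -0.178 -0.179 -0.066 -0 -0 0.291; -1 -0.182 -0.176 -0.066 -0 -0 0.291; -1 -0.185 -0.172 -0.066 -0 -0 0.291; -1 -0.189 -0.168 -0.066 -0 -0 0.291; -1 -0.192 -0.164 -0.066 -0 -0 0.291; -1 -0.195 -0.16 -0.066 -0 -0 0.291; -1 -0.198 -0.156 -0.066 -0 -0 0.291; -1 -0.202 -0.152 -0.066 -0 -0 0.291; -1 -0.205 -0.148 -0.066 -0 -0 0.291; -1 -0.208 -0.144 -0.066 -0 -0 0.291; -1 -0.21 -0.14 -0.066 -0 -0 0.291; -1 -0.213 -0.135 -0.066 -0 -0 0.291; -1 -0.216 -0.131 -0.066 -0 -0 0.291; -1 -0.219 -0.127 -0.066 -0 -0 0.291; -1 -0.221 -0.122 -0.066 -0 -0 0.291; -1 -0.224 -0.118 -0.066 -0 -0 0.291; -1 -0.226 -0.113 -0.066 -0 -0 0.291; -1 -0.228 -0.109 -0.066 -0 -0 0.291; -1 -0.23 -0.104 -0.066 -0 -0 0.291; -1 -0.232 -0.099 -0.066 -0 -0 0.291; -1 -0.234 -0.095 -0.066 -0 -0 0.291; -1 -0.236 -0.09 -0.066 -0 -0 0.291; -1 -0.238 -0.085 -0.066 -0 -0 0.291; -1 -0.24 -0.08 -0.066 -0 -0 0.291
mm/row 31.3 deg/row 1.16
```

View pics/top_z.png

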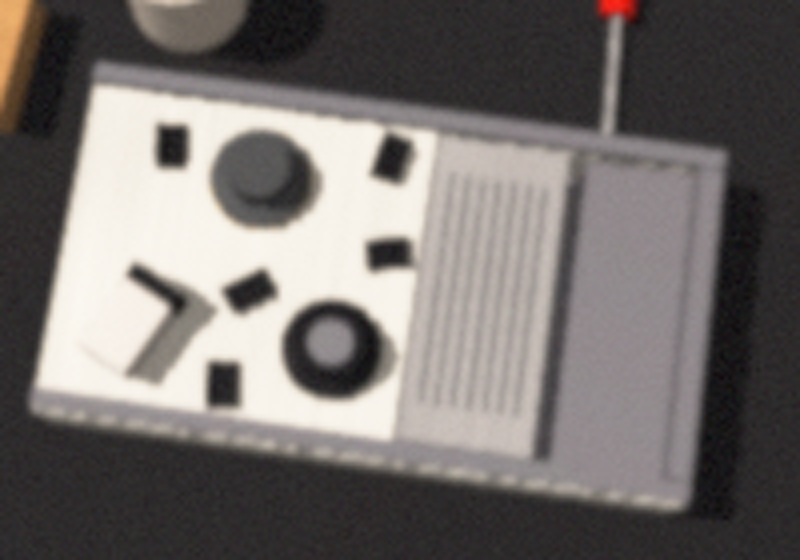

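>>> apply_moves:
  moves: "-1 -0.18 -0.18 -0.066 0 0 0.29; -1 -0.182 -0.176 -0.066 0 0 0.29; -1 -0.185 -0.172 -0.066 0 0 0.29; -1 -0.189 -0.168 -0.066 0 0 0.29; -1 -0.192 -0.164 -0.066 0 0 0.29; -1 -0.195 -0.16 -0.066 0 0 0.29; -1 -0.198 -0.156 -0.066 0 0 0.29; -1 -0.2 -0.152 -0.066 0 0 0.29; -1 -0.205 -0.148 -0.066 0 0 0.29; -1 -0.208 -0.144 -0.066 0 0 0.29; -1 -0.21 -0.14 -0.066 0 0 0.29; -1 -0.213 -0.135 -0.066 0 0 0.29"
  force: 40

```text
t: 2.6
eef_pos: [0.3948, -0.292, 0.327]
tool_rot: [0.0, 0.753, -0.658, 0.0]
contact_force: [0.1, -0.4, -0.2]
gripper_width: 1.001
```

>>> apply_moves:
  moves: "-1 -0.216 -0.13 -0.066 0 0 0.29; -1 -0.219 -0.127 -0.066 0 0 0.29; -1 -0.22 -0.122 -0.066 0 0 0.29; -1 -0.224 -0.118 -0.066 0 0 0.29; -1 -0.226 -0.113 -0.066 0 0 0.29; -1 -0.228 -0.109 -0.066 0 0 0.29; -1 -0.23 -0.104 -0.066 0 0 0.29; -1 -0.232 -0.1 -0.066 0 0 0.29; -1 -0.234 -0.095 -0.066 0 0 0.29; -1 -0.236 -0.09 -0.066 0 0 0.29; -1 -0.238 -0.085 -0.066 0 0 0.29; -1 -0.24 -0.08 -0.066 0 0 0.29"

```text
t: 3.6
eef_pos: [0.5398, 0.0414, 0.422]
tool_rot: [0.0, -0.668, 0.744, -0.0]
contact_force: [0.6, -0.3, 0.3]
gripper_width: 1.001
```

```bash
python3 - <<'E'
from h import *
o=st(); p=imaging.read_camera('wrist'); save(p,'w1'); V=view(p,o)
for nm in 'hatch_mid station driver housing battery shard1'.split():
    r=nets.spot_point(p,nm)
    print(nm,[(round(x['score'],2),np.round(x['location'],1).tolist(), np.round(onz(p,x['location'],V,0.0 if nm=='station' else 0.06)[:2],4).tolist()) for x in r[:7]])
E
```

```text
t 3.60 pos [0.5398 0.0414 0.422 ] yaw -96.2 z [ 0. -0. -1.] F [ 0.6 -0.3  0.3] w 1.001 q [ 0.18  0.16 -0.43  1.57  0.07  1.42 -1.93]
hatch_mid [(0.77, [334.7, 117.8], [0.5623, -0.0918]), (0.61, [236.9, 171.8], [0.494, 0.0675]), (0.39, [273.5, 151.1], [0.5214, 0.0056])]
station [(0.69, [301.0, 108.4], [0.5769, -0.05]), (0.67, [192.3, 146.9], [0.5321, 0.1446]), (0.46, [496.9, 145.4], [0.476, -0.3831])]
driver [(0.75, [237.4, 82.6], [0.6288, 0.0501])]
housing [(0.85, [270.6, 148.8], [0.5256, 0.0098])]
battery [(0.71, [197.4, 150.3], [0.5356, 0.1254]), (0.23, [302.4, 110.6], [0.5785, -0.0433])]
shard1 [(0.9, [195.5, 68.7], [0.6541, 0.1085]), (0.78, [295.2, 61.3], [0.6483, -0.0365]), (0.77, [294.1, 107.3], [0.5847, -0.031]), (0.66, [236.0, 169.6], [0.4978, 0.0685]), (0.51, [238.8, 129.8], [0.5604, 0.0563])]
```

View pics/w1.png

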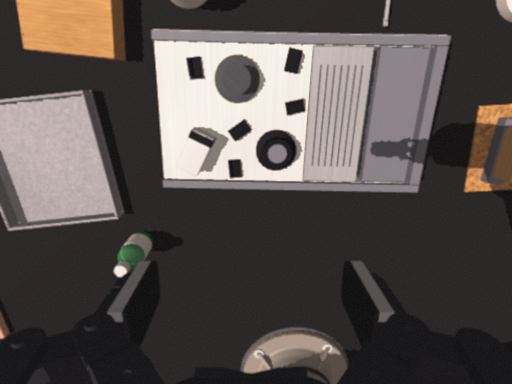

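```bash
python3 - <<'E'
from h import *
im=cv2.imread('pics/w1.png')
cv2.imwrite('pics/w1z.png',cv2.resize(im[15:205,140:455],None,fx=2.5,fy=2.5,interpolation=cv2.INTER_CUBIC))
E
```

```text
(no output)
```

View pics/w1z.png

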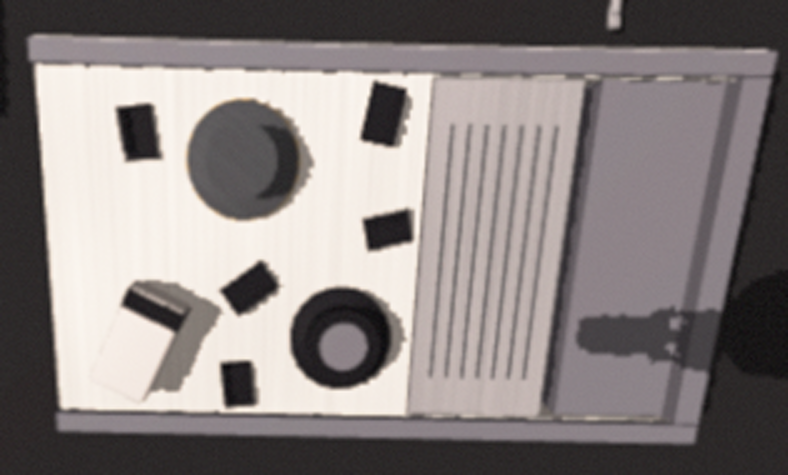

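```bash
cat > fit.py <<'E'
from h import *
E
python3 - <<'E'
from h import *
from scipy.optimize import least_squares
o=st(); p=imaging.read_camera('wrist'); V=view(p,o)
Z=np.array([[35,64],[433,73],[408,414],[60,410],[585,80],[543,416]],float)
Wd=np.array([onz(p,(140+a/2.5,15+b/2.5),V,0.06)[:2] for a,b in Z]); print('wrist',Wd.round(4))
pt=imaging.read_camera('top');Vt=view(pt)
Zt=np.array([[95,84],[437,130],[393,440],[38,388],[575,152],[540,458]],float)
Wt=np.array([onz(pt,(165+a/4,125+b/4),Vt,0.06)[:2] for a,b in Zt]); print('top',Wt.round(4))
S=np.array([[.101,.225],[.101,0],[-.101,0],[-.101,.225],[.101,-.085],[-.101,-.085]])
def T(x,S): c,s=np.cos(x[2]),np.sin(x[2]); return S@np.array([[c,s],[-s,c]])+x[:2]
for W in (Wd,Wt):
    f=least_squares(lambda x:(T(x,S)-W).ravel(),[.57,-.05,-.1]); print(f.x[:2].round(4),np.degrees(f.x[2]).round(2),(f.fun.reshape(-1,2)*1000).round(1).tolist())
E
```

```text
t 3.95 pos [0.5392 0.0386 0.4211] yaw -96.3 z [-0.    -0.001 -1.   ] F [0.8 0.8 0. ] w 0.998 q [ 0.19  0.16 -0.43  1.58  0.07  1.42 -1.93]
wrist [[ 0.6952  0.1572]
 [ 0.6666 -0.0661]
 [ 0.4668 -0.0416]
 [ 0.4942  0.1839]
 [ 0.653  -0.1514]
 [ 0.4558 -0.1289]]
top [[ 0.6951  0.1595]
 [ 0.6676 -0.0636]
 [ 0.4667 -0.0381]
 [ 0.4949  0.1845]
 [ 0.6546 -0.1527]
 [ 0.4572 -0.1293]]
[ 0.5661 -0.0541] -7.22 [[-0.7, -0.8], [-0.3, -0.7], [-0.9, 0.2], [-0.0, -2.1], [2.6, 0.3], [-0.6, 3.2]]
[ 0.5669 -0.0529] -7.09 [[-0.2, -1.6], [-0.5, -1.8], [-0.0, -2.3], [-0.5, -1.7], [2.1, 3.0], [-1.0, 4.5]]
```

```bash
python3 - <<'E'
from h import *
o=st(); p=imaging.read_camera('wrist'); V=view(p,o); pt=imaging.read_camera('top');Vt=view(pt); ps=imaging.read_camera('scene');Vs=view(ps)
g=lambda a,b,z:onz(p,(140+a/2.5,15+b/2.5),V,z)[:2].round(4)
h=lambda a,b,z:onz(pt,(165+a/4,125+b/4),Vt,z)[:2].round(4)
print('driver w flange',g(243,160,.068),'top',h(259,180,.068), 'magnet top', h(262,170,.093))
print('housing',g(341,338,.070),h(332,350,.07),'boss',g(343,346,.091),h(330,342,.091))
bw=[g(a,b,.092) for a,b in((133,284),(188,322),(143,400),(92,372))]; print('batt w',bw,np.mean(bw,0))
bt=[h(a,b,.092) for a,b in((133,265),(188,305),(135,378),(82,345))]; print('batt t',bt,np.mean(bt,0))
for B in(bw,bt):
    d=(B[0]+B[1]-B[2]-B[3])/2; e=(B[0]+B[3]-B[1]-B[2])/2; print('long',np.linalg.norm(d),np.degrees(np.arctan2(d[1],d[0])),'short',np.linalg.norm(e),np.degrees(np.arctan2(e[1],e[0])))
for nm in('tray','pad','scraper','glue'):
  for n,q,v in(('top',pt,Vt),('scene',ps,Vs)):
    for r in nets.outline_of(q,nm)[:2]:
        m=r['region'].astype(np.uint8); c=max(cv2.findContours(m,0,2)[0],key=cv2.contourArea)[:,0]
        zz={'tray':.03,'pad':.004,'scraper':.03,'glue':0}[nm]
        W=np.array([onz(q,x,v,zz)[:2] for x in c],np.float32); rc=cv2.minAreaRect(W)
        print(nm,n,round(r['score'],2),r['rect'],np.round(rc[0],4),np.round(rc[1],4),round(rc[2],1))
E
```

```text
t 4.05 pos [0.5392 0.0388 0.4212] yaw -96.3 z [-0.    -0.001 -1.   ] F [ 0.2 -0.5 -0.5] w 1.003 q [ 0.19  0.16 -0.43  1.58  0.07  1.42 -1.93]
driver w flange [0.6328 0.0467] top [0.6298 0.0497] magnet top [0.6293 0.0461]
housing [ 0.5236 -0.0013] [0.5209 0.0007] boss [ 0.5229 -0.0008] [0.5224 0.0015]
batt w [array([0.5725, 0.1174]), array([0.5473, 0.0889]), array([0.5032, 0.1231]), array([0.5237, 0.1506])] [0.536675 0.12    ]
batt t [array([0.5678, 0.1235]), array([0.5434, 0.0886]), array([0.4979, 0.1189]), array([0.5175, 0.1522])] [0.53165 0.1208 ]
long 0.05738721547522588 -35.96130948309907 short 0.03614031682207562 50.78309822229267
long 0.05625531086039788 -31.627519403759784 short 0.040580906840532754 57.17145820858751
tray top 0.87 [58.5, 165.5, 141.7, 254.4] [0.5308 0.3876] [0.2091 0.2226] 89.9
tray scene 0.94 [378.1, 184.8, 465.5, 276.8] [0.5429 0.3925] [0.2368 0.2064] 0.4
tray scene 0.72 [261.6, 204.8, 288.7, 232.2] [0.6094 0.0481] [0.0776 0.0668] 14.5
pad scene 0.88 [114.2, 135.3, 164.4, 177.2] [ 0.4723 -0.38  ] [0.0899 0.1501] 86.5
pad scene 0.5 [231.0, 212.3, 244.9, 223.7] [ 0.6114 -0.0443] [0.0257 0.0377] 72.2
scraper top 0.56 [384.5, 217.8, 405.6, 260.3] [ 0.4672 -0.3816] [0.0449 0.1114] 82.2
scraper top 0.16 [376.6, 205.5, 410.8, 272.0] [ 0.4668 -0.3751] [0.0918 0.1485] 86.6
scraper scene 0.6 [124.0, 125.6, 158.7, 165.9] [ 0.4699 -0.3811] [0.0718 0.1407] 82.6
glue top 0.84 [127.4, 270.6, 151.3, 285.6] [0.3605 0.2842] [0.0437 0.061 ] 1.7
glue scene 0.66 [370.4, 137.7, 393.3, 176.4] [0.3066 0.2837] [0.0456 0.1491] 78.4
```

```bash
python3 - <<'E'
from h import *
plan([0.6305,0.0475,0.12],-97,11)
plan([0.6305,0.0475,0.069],-97,3,start=([0.6305,0.0475,0.12],-97))
plan([0.6305,0.0475,0.18],-97,5,start=([0.6305,0.0475,0.069],-97),hand=1)
plan([0.586,0.43,0.16],-90,12,start=([0.6305,0.0475,0.18],-97),hand=1)
plan([0.586,0.43,0.02],-90,6,start=([0.586,0.43,0.16],-90),hand=1)
E
```

```text
-1 -0.013 -0.068 0.228 -0 -0 0.02; -1 -0.013 -0.068 0.228 -0 -0 0.02; -1 -0.013 -0.068 0.228 -0 -0 0.02; -1 -0.013 -0.068 0.228 -0 -0 0.02; -1 -0.013 -0.068 0.228 -0 -0 0.02; -1 -0.013 -0.068 0.228 -0 -0 0.02; -1 -0.013 -0.068 0.228 -0 -0 0.02; -1 -0.014 -0.068 0.228 -0 -0 0.02; -1 -0.014 -0.068 0.228 -0 -0 0.02; -1 -0.014 -0.068 0.228 -0 -0 0.02; -1 -0.014 -0.068 0.228 -0 -0 0.02
mm/row 28.6 deg/row 0.08
-1 0 0 0.142 0 0 0; -1 0 0 0.142 0 0 0; -1 0 0 0.142 0 0 0
mm/row 17.0 deg/row 0.00
1 0 0 -0.185 0 0 0; 1 0 0 -0.185 0 0 0; 1 0 0 -0.185 0 0 0; 1 0 0 -0.185 0 0 0; 1 0 0 -0.185 0 0 0
mm/row 22.2 deg/row 0.00
1 -0.26 0.063 0.014 0 0 -0.146; 1 -0.261 0.06 0.014 0 0 -0.146; 1 -0.261 0.058 0.014 0 0 -0.146; 1 -0.262 0.055 0.014 0 0 -0.146; 1 -0.262 0.052 0.014 0 0 -0.146; 1 -0.263 0.05 0.014 0 0 -0.146; 1 -0.263 0.047 0.014 0 0 -0.146; 1 -0.264 0.044 0.014 0 0 -0.146; 1 -0.264 0.042 0.014 0 0 -0.146; 1 -0.265 0.039 0.014 0 0 -0.146; 1 -0.265 0.036 0.014 0 0 -0.146; 1 -0.265 0.034 0.014 0 0 -0.146
mm/row 32.1 deg/row 0.58
1 0 0 0.194 0 0 0; 1 0 0 0.194 0 0 0; 1 0 0 0.194 0 0 0; 1 0 0 0.194 0 0 0; 1 0 0 0.194 0 0 0; 1 0 0 0.194 0 0 0
mm/row 23.3 deg/row 0.00
```

>>> apply_moves:
  moves: "-1 -0.013 -0.068 0.228 0 0 0.02; -1 -0.013 -0.068 0.228 0 0 0.02; -1 -0.013 -0.068 0.228 0 0 0.02; -1 -0.013 -0.068 0.228 0 0 0.02; -1 -0.013 -0.068 0.228 0 0 0.02; -1 -0.013 -0.068 0.228 0 0 0.02; -1 -0.013 -0.068 0.228 0 0 0.02; -1 -0.014 -0.068 0.228 0 0 0.02; -1 -0.014 -0.068 0.228 0 0 0.02; -1 -0.014 -0.068 0.228 0 0 0.02; -1 -0.014 -0.068 0.228 0 0 0.02; -1 0 0 0 0 0 0"

```text
t: 5.6
eef_pos: [0.6284, 0.0468, 0.1147]
tool_rot: [-0.003, -0.662, 0.749, 0.002]
contact_force: [-1.7, 0.1, -0.6]
gripper_width: 0.998
```

>>> apply_moves:
  moves: "-1 0 0 0.14 0 0 0; -1 0 0 0.14 0 0 0; -1 0 0 0.14 0 0 0; -1 0 0 0 0 0 0; 1 0 0 0 0 0 0; 1 0 0 0 0 0 0; 1 0 0 0 0 0 0; 1 0 0 0 0 0 0; 1 0 0 0 0 0 0; 1 0 0 0 0 0 0; 1 0 0 0 0 0 0"

```text
t: 6.52
eef_pos: [0.6319, 0.0479, 0.072]
tool_rot: [0.001, -0.663, 0.749, -0.001]
contact_force: [-1.2, -0.7, 5.3]
gripper_width: 0.452
```

```bash
python3 - <<'E'
from h import *
st();p=imaging.read_camera('wrist'); save(p,'w2')
E
```

```text
t 6.52 pos [0.6319 0.0479 0.072 ] yaw -97.0 z [ 0.003  0.    -1.   ] F [-1.2 -0.7  5.3] w 0.452 q [ 0.09  0.61 -0.36  1.76  0.28  0.81 -2.1 ]
```

View pics/w2.png

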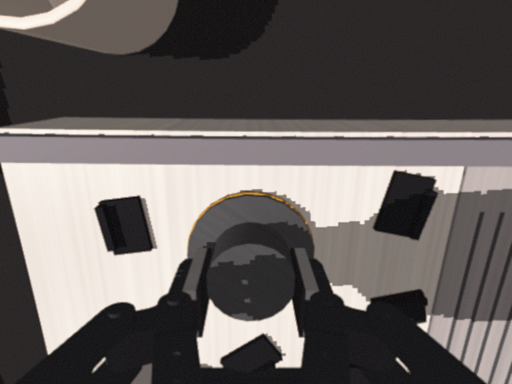

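>>> apply_moves:
  moves: "1 0 0 0 0 0 0; 1 0 0 -0.15 0 0 0; 1 0 0 -0.19 0 0 0; 1 0 0 -0.19 0 0 0; 1 0 0 -0.19 0 0 0; 1 0 0 -0.19 0 0 0; 1 0 0 0 0 0 0"
  force: 60

```text
t: 7.15
eef_pos: [0.6336, 0.0481, 0.1849]
tool_rot: [0.004, -0.662, 0.749, -0.002]
contact_force: [1.0, 0.8, 0.0]
gripper_width: 0.443
```

>>> apply_moves:
  moves: "1 -0.26 0.063 0.014 0 0 -0.146; 1 -0.261 0.06 0.014 0 0 -0.146; 1 -0.261 0.058 0.014 0 0 -0.146; 1 -0.262 0.055 0.014 0 0 -0.146; 1 -0.262 0.052 0.014 0 0 -0.146; 1 -0.263 0.05 0.014 0 0 -0.146; 1 -0.263 0.047 0.014 0 0 -0.146; 1 -0.264 0.044 0.014 0 0 -0.146; 1 -0.264 0.042 0.014 0 0 -0.146; 1 -0.265 0.039 0.014 0 0 -0.146; 1 -0.265 0.036 0.014 0 0 -0.146; 1 -0.265 0.034 0.014 0 0 -0.146"

```text
t: 8.15
eef_pos: [0.5858, 0.4312, 0.1584]
tool_rot: [0.0, 0.707, -0.707, 0.0]
contact_force: [-0.2, 0.3, -1.3]
gripper_width: 0.445
```

```bash
python3 - <<'E'
from h import *
st();p=imaging.read_camera('wrist'); save(p,'w3')
plan([0.586,0.43,0.02],-90,6,hand=1)
E
```

```text
t 8.15 pos [0.5858 0.4312 0.1584] yaw -90.0 z [-0.    -0.001 -1.   ] F [-0.2  0.3 -1.3] w 0.445 q [-0.44  0.67 -0.44  1.45  0.3   1.09 -2.51]
1 0.015 -0.006 0.192 0.006 0.015 0.021; 1 0.015 -0.006 0.192 0.006 0.015 0.021; 1 0.015 -0.006 0.192 0.006 0.015 0.021; 1 0.015 -0.006 0.192 0.006 0.015 0.021; 1 0.014 -0.006 0.192 0.006 0.015 0.021; 1 0.014 -0.006 0.192 0.006 0.015 0.021
mm/row 23.1 deg/row 0.10
```

View pics/w3.png

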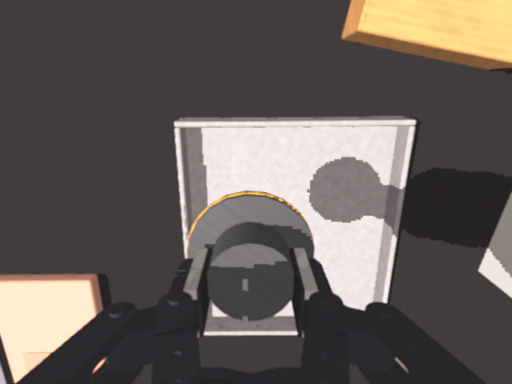

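>>> apply_moves:
  moves: "1 0.015 0 0.19 0 0 0; 1 0.015 0 0.19 0 0 0; 1 0.015 0 0.19 0 0 0; 1 0.015 0 0.19 0 0 0; 1 0.015 0 0.19 0 0 0; 1 0.01 0 0.16 0 0 0; 1 0 0 0 0 0 0; 1 0 0 0 0 0 0; -0.4 0 0 0 0 0 0; -0.4 0 0 0 0 0 0; -0.4 0 0 0 0 0 0; -0.4 0 0 0 0 0 0"

```text
t: 9.2
eef_pos: [0.5871, 0.4206, 0.0275]
tool_rot: [0.001, -0.707, 0.707, -0.0]
contact_force: [0.5, 1.4, -0.5]
gripper_width: 0.7
```

```bash
python3 - <<'E'
from h import *
o=st();p=imaging.read_camera('wrist'); save(p,'w4')
pos=o['eef_pos']
print('up');plan([pos[0],pos[1],0.16],-90,5,hand=-.4)
plan([0.522,0.0,0.14],-97,14,start=([pos[0],pos[1],.16],-90))
print('down');plan([0.522,0.0,0.071],-97,4,start=([0.522,0,.14],-97))
E
```

```text
t 9.20 pos [0.5871 0.4206 0.0275] yaw -90.0 z [ 0.002  0.002 -1.   ] F [ 0.5  1.4 -0.5] w 0.700 q [-0.45  0.8  -0.4   1.54  0.37  0.88 -2.55]
up
-0.4 -0.001 -0.001 -0.221 -0.004 0.003 -0; -0.4 -0 -0.001 -0.221 -0.004 0.003 -0; -0.4 -0 -0.001 -0.221 -0.004 0.003 -0; -0.4 -0 -0 -0.221 -0.004 0.003 -0; -0.4 -0 -0 -0.221 -0.004 0.003 -0
mm/row 26.6 deg/row 0.02
-1 0.25 0.039 0.012 0 0 0.125; -1 0.251 0.037 0.012 0 0 0.125; -1 0.251 0.034 0.012 0 0 0.125; -1 0.251 0.032 0.012 0 0 0.125; -1 0.252 0.03 0.012 0 0 0.125; -1 0.252 0.028 0.012 0 0 0.125; -1 0.252 0.026 0.012 0 0 0.125; -1 0.252 0.023 0.012 0 0 0.125; -1 0.252 0.021 0.012 0 0 0.125; -1 0.253 0.019 0.012 0 0 0.125; -1 0.253 0.017 0.012 0 0 0.125; -1 0.253 0.015 0.012 0 0 0.125; -1 0.253 0.012 0.012 0 0 0.125; -1 0.253 0.01 0.012 0 0 0.125
mm/row 30.4 deg/row 0.50
down
-1 0 0 0.144 0 0 0; -1 0 0 0.144 0 0 0; -1 0 0 0.144 0 0 0; -1 0 0 0.144 0 0 0
mm/row 17.3 deg/row 0.00
```

View pics/w4.png

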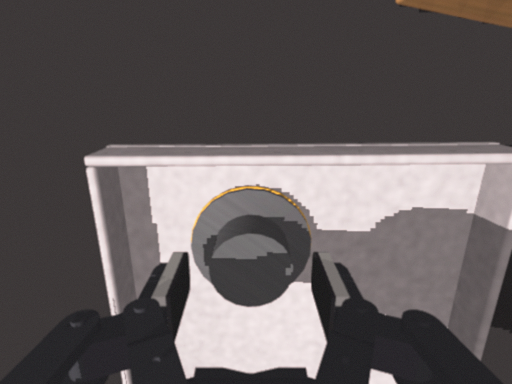

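>>> apply_moves:
  moves: "-0.6 0 0 -0.22 0 0 0; -0.6 0 0 -0.22 0 0 0; -0.6 0 0 -0.22 0 0 0; -0.6 0 0 -0.22 0 0 0; -1 0 0 -0.22 0 0 0; -1 0.25 0.039 0.012 0 0 0.125; -1 0.25 0.037 0.012 0 0 0.125; -1 0.25 0.034 0.012 0 0 0.125; -1 0.25 0.032 0.012 0 0 0.125; -1 0.252 0.03 0.012 0 0 0.125; -1 0.252 0.028 0.012 0 0 0.125; -1 0.252 0.026 0.012 0 0 0.125"

```text
t: 10.25
eef_pos: [0.5535, 0.2086, 0.1484]
tool_rot: [0.0, -0.685, 0.729, -0.0]
contact_force: [0.4, -1.1, 0.4]
gripper_width: 1.0
```

>>> apply_moves:
  moves: "-1 0.252 0.023 0.012 0 0 0.125; -1 0.252 0.02 0.012 0 0 0.125; -1 0.253 0.02 0.012 0 0 0.125; -1 0.253 0.017 0.012 0 0 0.125; -1 0.253 0.015 0.012 0 0 0.125; -1 0.253 0.012 0.012 0 0 0.125; -1 0.253 0.01 0.012 0 0 0.125; -1 0 0 0 0 0 0"

```text
t: 10.92
eef_pos: [0.5199, -0.0077, 0.1376]
tool_rot: [-0.002, -0.659, 0.752, -0.001]
contact_force: [-0.5, -0.3, -0.7]
gripper_width: 0.996
```

```bash
python3 - <<'E'
from h import *
o=st();p=imaging.read_camera('wrist'); save(p,'w5')
plan([0.522,0.0,0.071],-97,5)
E
```

```text
t 10.92 pos [ 0.5199 -0.0077  0.1376] yaw -97.5 z [-0.001 -0.004 -1.   ] F [-0.5 -0.3 -0.7] w 0.996 q [ 0.22  0.37 -0.4   1.99  0.2   0.82 -1.99]
-1 -0.008 -0.001 0.112 -0.001 -0.006 -0.018; -1 -0.008 -0.001 0.112 -0.001 -0.006 -0.018; -1 -0.008 -0.001 0.112 -0.001 -0.006 -0.018; -1 -0.008 -0.001 0.112 -0.001 -0.006 -0.018; -1 -0.008 -0.001 0.112 -0.001 -0.006 -0.018
mm/row 13.4 deg/row 0.08
```

View pics/w5.png

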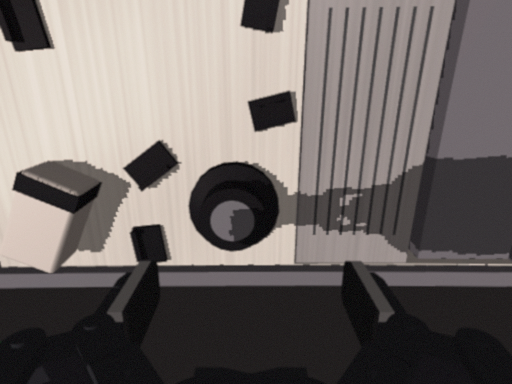

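```bash
python3 - <<'E'
from h import *
o=st();p=imaging.read_camera('wrist'); V=view(p,o)
print(onz(p,(234.5,207),V,.070), onz(p,(234,217),V,.091))
plan([0.522,0.0015,0.072],-97,5)
E
```

```text
t 10.97 pos [ 0.5207 -0.0044  0.1379] yaw -97.4 z [-0.    -0.002 -1.   ] F [0.8 0.3 0.6] w 1.003 q [ 0.22  0.37 -0.4   1.99  0.2   0.82 -1.99]
[0.52565456 0.00525289 0.07      ] [0.52678436 0.00446162 0.091     ]
-1 -0.006 -0 0.11 -0.002 -0.001 -0.009; -1 -0.006 -0.001 0.11 -0.002 -0.001 -0.009; -1 -0.006 -0.001 0.11 -0.002 -0.001 -0.009; -1 -0.006 -0.001 0.11 -0.002 -0.001 -0.009; -1 -0.006 -0.001 0.11 -0.002 -0.001 -0.009
mm/row 13.2 deg/row 0.04
```

>>> apply_moves:
  moves: "-1 -0.01 -0.004 0.11 0 0 0; -1 -0.01 -0.004 0.11 0 0 0; -1 -0.005 -0.004 0.11 0 0 0; -1 0 -0.003 0.11 0 0 0; -1 0 0 0.11 0 0 0; 1 0 0 0 0 0 0; 1 0 0 0 0 0 0; 1 0 0 0 0 0 0; 1 0 0 0 0 0 0; 1 0 0 0 0 0 0; 1 0 0 0 0 0 0; 1 0 0 0 0 0 0"

```text
t: 12.02
eef_pos: [0.5244, 0.0031, 0.0731]
tool_rot: [0.001, -0.663, 0.749, -0.001]
contact_force: [-2.1, 1.6, 6.7]
gripper_width: 0.492
```

```bash
python3 - <<'E'
from h import *
o=st();a=np.array(o['eef_pos'])
plan([a[0],a[1],0.18],-97,5,hand=1)
plan([0.476,0.43,0.15],-90,15,start=([a[0],a[1],0.18],-97),hand=1)
plan([0.476,0.43,a[2]-.055],-90,6,start=([.476,.43,.15],-90),hand=1)
E
```

```text
t 12.02 pos [0.5244 0.0031 0.0731] yaw -97.0 z [ 0.003  0.001 -1.   ] F [-2.1  1.6  6.7] w 0.492 q [ 0.17  0.47 -0.37  2.02  0.26  0.69 -2.06]
1 -0 -0 -0.178 -0.007 0.003 0.001; 1 -0 -0 -0.178 -0.007 0.003 0.001; 1 -0 -0 -0.178 -0.007 0.003 0.001; 1 -0 -0 -0.178 -0.007 0.003 0.001; 1 -0 -0 -0.178 -0.007 0.003 0.001
mm/row 21.4 deg/row 0.03
1 -0.232 0.056 0.017 0 0 -0.117; 1 -0.233 0.054 0.017 0 0 -0.117; 1 -0.233 0.052 0.017 0 0 -0.117; 1 -0.233 0.05 0.017 0 0 -0.117; 1 -0.234 0.048 0.017 0 0 -0.117; 1 -0.234 0.046 0.017 0 0 -0.117; 1 -0.235 0.044 0.017 0 0 -0.117; 1 -0.235 0.042 0.017 0 0 -0.117; 1 -0.235 0.04 0.017 0 0 -0.117; 1 -0.236 0.038 0.017 0 0 -0.117; 1 -0.236 0.037 0.017 0 0 -0.117; 1 -0.236 0.035 0.017 0 0 -0.117; 1 -0.236 0.033 0.017 0 0 -0.117; 1 -0.237 0.031 0.017 0 0 -0.117; 1 -0.237 0.029 0.017 0 0 -0.117
mm/row 28.7 deg/row 0.47
1 0 0 0.183 0 0 0; 1 0 0 0.183 0 0 0; 1 0 0 0.183 0 0 0; 1 0 0 0.183 0 0 0; 1 0 0 0.183 0 0 0; 1 0 0 0.183 0 0 0
mm/row 22.0 deg/row 0.00
```

>>> apply_moves:
  moves: "1 0 0 -0.15 0 0 0; 1 0 0 -0.18 0 0 0; 1 0 0 -0.18 0 0 0; 1 0 0 -0.18 0 0 0; 1 0 0 -0.2 0 0 0; 1 -0.232 0.056 0.017 0 0 -0.117; 1 -0.233 0.054 0.017 0 0 -0.117; 1 -0.233 0.052 0.017 0 0 -0.117; 1 -0.233 0.05 0.017 0 0 -0.117; 1 -0.234 0.048 0.017 0 0 -0.117; 1 -0.234 0.046 0.017 0 0 -0.117; 1 -0.235 0.044 0.017 0 0 -0.117"

```text
t: 13.02
eef_pos: [0.5004, 0.2029, 0.1646]
tool_rot: [0.0, -0.684, 0.73, -0.0]
contact_force: [1.1, -0.0, -1.4]
gripper_width: 0.488
```

>>> apply_moves:
  moves: "1 -0.235 0.042 0.017 0 0 -0.117; 1 -0.235 0.04 0.017 0 0 -0.117; 1 -0.236 0.038 0.017 0 0 -0.117; 1 -0.236 0.037 0.017 0 0 -0.117; 1 -0.236 0.035 0.017 0 0 -0.117; 1 -0.236 0.033 0.017 0 0 -0.117; 1 -0.237 0.03 0.017 0 0 -0.117; 1 -0.237 0.03 0.017 0 0 -0.117; 1 0 0 0 0 0 0"

```text
t: 13.77
eef_pos: [0.4716, 0.4363, 0.1484]
tool_rot: [-0.001, 0.71, -0.704, -0.002]
contact_force: [-0.9, 0.5, -0.4]
gripper_width: 0.487
```

```bash
python3 - <<'E'
from h import *
o=st();p=imaging.read_camera('wrist'); save(p,'w6')
plan([0.476,0.43,0.019],-90,6,hand=1)
E
```

```text
t 13.77 pos [0.4716 0.4363 0.1484] yaw -89.6 z [-0.001  0.005 -1.   ] F [-0.9  0.5 -0.4] w 0.487 q [-0.47  0.56 -0.52  1.69  0.32  0.98 -2.66]
1 0.005 -0.005 0.179 0.002 0.006 0.013; 1 0.005 -0.005 0.179 0.002 0.006 0.013; 1 0.005 -0.005 0.179 0.002 0.006 0.013; 1 0.005 -0.005 0.179 0.002 0.006 0.013; 1 0.005 -0.005 0.179 0.002 0.006 0.013; 1 0.004 -0.005 0.179 0.002 0.006 0.013
mm/row 21.5 deg/row 0.06
```

View pics/w6.png

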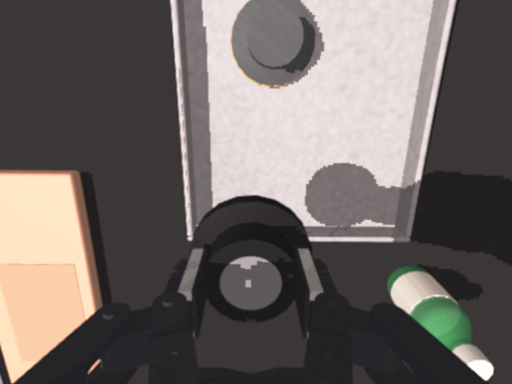

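```bash
python3 - <<'E'
from h import *
o=st();p=imaging.read_camera('wrist');V=view(p,o)
for uv in((190,238),(411,238),(300,238)): print(onz(p,uv,V,.03))
print('driver',onz(p,(273,42),V,.013))
plan([0.476,0.43,0.019],-90,6,hand=1)
E
```

```text
t 13.82 pos [0.4727 0.4331 0.1481] yaw -89.7 z [-0.001  0.003 -1.   ] F [-0.3  0.7 -0.6] w 0.489 q [-0.47  0.56 -0.51  1.69  0.32  0.98 -2.66]
[0.42647128 0.48676454 0.03      ]
[0.42814336 0.28871634 0.03      ]
[0.4271551  0.38755764 0.03      ]
driver [0.58851735 0.41558853 0.013     ]
1 0.001 -0.003 0.179 0.001 0.001 0.006; 1 0.001 -0.003 0.179 0.001 0.001 0.006; 1 0.001 -0.003 0.179 0.001 0.001 0.006; 1 0.001 -0.003 0.179 0.001 0.001 0.006; 1 0.001 -0.003 0.179 0.001 0.001 0.006; 1 0.001 -0.003 0.179 0.001 0.001 0.006
mm/row 21.5 deg/row 0.03
```

>>> apply_moves:
  moves: "1 0 -0.01 0.19 0 0 0; 1 0 -0.01 0.19 0 0 0; 1 0 -0.01 0.18 0 0 0; 1 0 -0.01 0.18 0 0 0; 1 0 0 0.18 0 0 0; 1 0 0 0.17 0 0 0; 1 0 0 0 0 0 0; 1 0 0 0 0 0 0; -0.3 0 0 0 0 0 0; -0.3 0 0 0 0 0 0; -0.3 0 0 0 0 0 0; -0.3 0 0 0 0 0 0"

```text
t: 14.87
eef_pos: [0.4799, 0.4291, 0.0175]
tool_rot: [0.0, -0.707, 0.707, -0.0]
contact_force: [-0.7, 0.2, -0.7]
gripper_width: 0.648
```

```bash
python3 - <<'E'
from h import *
o=st();a=np.array(o['eef_pos'])
plan([a[0],a[1],0.15],-90,5,hand=-.3)
plan([0.545,0.12,0.18],-124,12,start=([a[0],a[1],0.15],-90))
E
```

```text
t 14.87 pos [0.4799 0.4291 0.0175] yaw -90.0 z [ 0.  0. -1.] F [-0.7  0.2 -0.7] w 0.648 q [-0.51  0.72 -0.44  1.75  0.42  0.77 -2.73]
-0.3 -0 -0 -0.221 -0.001 0 -0.001; -0.3 -0 -0 -0.221 -0.001 0 -0.001; -0.3 -0 -0 -0.221 -0.001 0 -0.001; -0.3 -0 -0 -0.221 -0.001 0 -0.001; -0.3 -0 -0 -0.221 -0.001 0 -0.001
mm/row 26.5 deg/row 0.01
-1 0.215 -0.045 -0.021 0 0 0.708; -1 0.212 -0.056 -0.021 0 0 0.708; -1 0.209 -0.066 -0.021 0 0 0.708; -1 0.206 -0.076 -0.021 0 0 0.708; -1 0.202 -0.087 -0.021 0 0 0.708; -1 0.197 -0.096 -0.021 0 0 0.708; -1 0.192 -0.106 -0.021 0 0 0.708; -1 0.187 -0.115 -0.021 0 0 0.708; -1 0.181 -0.124 -0.021 0 0 0.708; -1 0.174 -0.133 -0.021 0 0 0.708; -1 0.167 -0.142 -0.021 0 0 0.708; -1 0.16 -0.15 -0.021 0 0 0.708
mm/row 26.4 deg/row 2.83
```

>>> apply_moves:
  moves: "-0.5 0 0 -0.22 0 0 0; -0.5 0 0 -0.22 0 0 0; -0.5 0 0 -0.22 0 0 0; -0.5 0 0 -0.22 0 0 0; -1 0 0 -0.22 0 0 0; -1 0.215 -0.045 -0.021 0 0 0.708; -1 0.212 -0.056 -0.021 0 0 0.708; -1 0.209 -0.066 -0.021 0 0 0.708; -1 0.206 -0.076 -0.021 0 0 0.708; -1 0.202 -0.087 -0.021 0 0 0.708; -1 0.197 -0.096 -0.021 0 0 0.708; -1 0.192 -0.106 -0.021 0 0 0.708"

```text
t: 15.87
eef_pos: [0.5176, 0.2476, 0.1671]
tool_rot: [0.0, -0.574, 0.819, -0.0]
contact_force: [0.6, 0.4, -0.1]
gripper_width: 0.998
```

>>> apply_moves:
  moves: "-1 0.187 -0.115 -0.021 0 0 0.708; -1 0.18 -0.124 -0.021 0 0 0.708; -1 0.174 -0.133 -0.021 0 0 0.708; -1 0.167 -0.142 -0.021 0 0 0.708; -1 0.16 -0.15 -0.021 0 0 0.708; -1 0 0 0 0 0 0; -1 0 0 0 0 0 0; -1 0 0 0 0 0 0"

```text
t: 16.53
eef_pos: [0.5445, 0.1211, 0.1795]
tool_rot: [0.0, -0.47, 0.883, 0.0]
contact_force: [-0.8, 0.5, 0.4]
gripper_width: 1.001
```

```bash
python3 - <<'E'
from h import *
o=st();p=imaging.read_camera('wrist'); save(p,'w7');V=view(p,o)
r=nets.outline_of(p,'battery')
for x in r[:2]:
    c=max(cv2.findContours(x['region'].astype(np.uint8),0,2)[0],key=cv2.contourArea)[:,0]
    W=np.array([onz(p,u,V,.092)[:2] for u in c],np.float32); print(x['score'],x['rect'],cv2.minAreaRect(W))
r=nets.spot_point(p,'battery'); print([(x['score'],onz(p,x['location'],V,.06)) for x in r[:2]])
E
```

```text
t 16.53 pos [0.5445 0.1211 0.1795] yaw -123.9 z [ 0.     0.001 -1.   ] F [-0.8  0.5  0.4] w 1.001 q [-0.04  0.37 -0.36  1.87  0.16  0.93 -2.63]
0.72 [0.0, 12.6, 76.5, 153.0] ((0.6860272884368896, 0.1975027173757553), (0.04997406527400017, 0.08998875319957733), 41.12727737426758)
0.59 [226.1, 165.1, 274.9, 248.5] ((0.5406379699707031, 0.12298344075679779), (0.03600505366921425, 0.0693071037530899), 56.586448669433594)
[(0.95, array([0.53679325, 0.1269582 , 0.06      ])), (0.32, array([ 0.56063687, -0.09350183,  0.06      ]))]
```

View pics/w7.png

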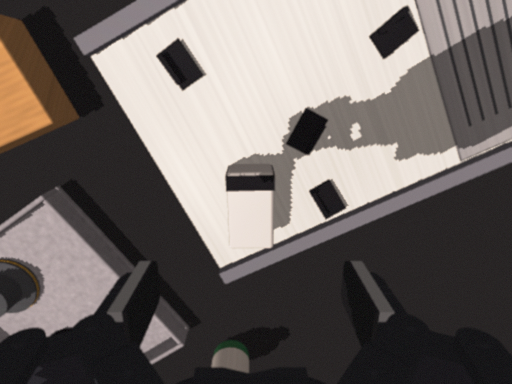

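```bash
python3 - <<'E'
from h import *
o=st();p=imaging.read_camera('wrist'); V=view(p,o)
c=onz(p,(250.5,212),V,.092);print(c)
plan([c[0],c[1],.071],-123.7,6)
plan([c[0],c[1],.19],-123.7,5,start=([c[0],c[1],.071],-123.7),hand=1)
plan([.535,.335,.15],-90,12,start=([c[0],c[1],.19],-123.7),hand=1)
plan([.535,.335,.018],-90,6,start=([.535,.335,.15],-90),hand=1)
E
```

```text
t 16.68 pos [0.5443 0.1219 0.1793] yaw -123.8 z [-0.     0.001 -1.   ] F [ 0.4  0.2 -0.3] w 1.002 q [-0.05  0.37 -0.36  1.87  0.16  0.93 -2.63]
[0.53745265 0.12550455 0.092     ]
-1 0.001 0.011 0.15 0.001 0.001 -0.006; -1 0.001 0.011 0.15 0.001 0.001 -0.006; -1 0.001 0.011 0.15 0.001 0.001 -0.006; -1 0.001 0.011 0.15 0.001 0.001 -0.006; -1 0.001 0.011 0.15 0.001 0.001 -0.006; -1 0.001 0.011 0.15 0.001 0.001 -0.006
mm/row 18.1 deg/row 0.02
1 0 0 -0.198 0 0 0; 1 0 0 -0.198 0 0 0; 1 0 0 -0.198 0 0 0; 1 0 0 -0.198 0 0 0; 1 0 0 -0.198 0 0 0
mm/row 23.8 deg/row 0.00
1 -0.12 0.082 0.028 0 0 -0.702; 1 -0.124 0.076 0.028 0 0 -0.702; 1 -0.128 0.07 0.028 0 0 -0.702; 1 -0.131 0.064 0.028 0 0 -0.702; 1 -0.134 0.057 0.028 0 0 -0.702; 1 -0.136 0.051 0.028 0 0 -0.702; 1 -0.139 0.044 0.028 0 0 -0.702; 1 -0.141 0.037 0.028 0 0 -0.702; 1 -0.142 0.03 0.028 0 0 -0.702; 1 -0.144 0.023 0.028 0 0 -0.702; 1 -0.145 0.016 0.028 0 0 -0.702; 1 -0.145 0.009 0.028 0 0 -0.702
mm/row 17.8 deg/row 2.81
1 0 0 0.183 0 0 0; 1 0 0 0.183 0 0 0; 1 0 0 0.183 0 0 0; 1 0 0 0.183 0 0 0; 1 0 0 0.183 0 0 0; 1 0 0 0.183 0 0 0
mm/row 22.0 deg/row 0.00
```

>>> apply_moves:
  moves: "-1 0 0.011 0.15 0 0 0; -1 0 0.011 0.15 0 0 0; -1 0 0.011 0.15 0 0 0; -1 0 0.011 0.15 0 0 0; -1 0 0.011 0.15 0 0 0; -1 0 0.011 0.16 0 0 0; 1 0 0 0 0 0 0; 1 0 0 0 0 0 0; 1 0 0 0 0 0 0; 1 0 0 0 0 0 0; 1 0 0 0 0 0 0; 1 0 0 0 0 0 0"

```text
t: 17.73
eef_pos: [0.5395, 0.1253, 0.0718]
tool_rot: [0.002, -0.47, 0.883, -0.0]
contact_force: [-0.3, -0.2, 4.7]
gripper_width: 0.407
```

>>> apply_moves:
  moves: "1 0 0 0 0 0 0; 1 0 0 -0.18 0 0 0; 1 0 0 -0.2 0 0 0; 1 0 0 -0.2 0 0 0; 1 0 0 -0.2 0 0 0; 1 0 0 -0.2 0 0 0; 1 -0.12 0.082 0.028 0 0 -0.702; 1 -0.124 0.076 0.028 0 0 -0.702; 1 -0.128 0.07 0.028 0 0 -0.702; 1 -0.13 0.064 0.028 0 0 -0.702; 1 -0.134 0.057 0.028 0 0 -0.702; 1 -0.136 0.05 0.028 0 0 -0.702"

```text
t: 18.73
eef_pos: [0.5365, 0.2316, 0.1661]
tool_rot: [-0.001, -0.596, 0.803, 0.0]
contact_force: [0.1, 0.4, -1.4]
gripper_width: 0.408
```

>>> apply_moves:
  moves: "1 -0.14 0.044 0.028 0 0 -0.702; 1 -0.14 0.037 0.028 0 0 -0.702; 1 -0.142 0.03 0.028 0 0 -0.702; 1 -0.144 0.023 0.028 0 0 -0.702; 1 -0.145 0.016 0.028 0 0 -0.702; 1 -0.145 0.009 0.028 0 0 -0.702; 1 0 0 0 0 0 0; 1 0 0 0 0 0 0"

```text
t: 19.4
eef_pos: [0.5362, 0.3359, 0.147]
tool_rot: [-0.0, -0.706, 0.708, 0.0]
contact_force: [-0.8, -0.5, 0.4]
gripper_width: 0.406
```

```bash
python3 - <<'E'
from h import *
o=st();p=imaging.read_camera('wrist'); save(p,'w8');V=view(p,o)
plan([.535,.335,.018],-90,6,hand=1)
E
```

```text
t 19.40 pos [0.5362 0.3359 0.147 ] yaw -90.1 z [-0.001  0.    -1.   ] F [-0.8 -0.5  0.4] w 0.406 q [-0.3   0.54 -0.5   1.71  0.3   0.97 -2.48]
1 -0.001 0.002 0.179 0.001 -0.001 -0.009; 1 -0.001 0.002 0.179 0.001 -0.001 -0.009; 1 -0.001 0.002 0.179 0.001 -0.001 -0.009; 1 -0.001 0.002 0.179 0.001 -0.001 -0.009; 1 -0.001 0.002 0.179 0.001 -0.001 -0.009; 1 -0.001 0.002 0.179 0.001 -0.001 -0.009
mm/row 21.5 deg/row 0.04
```

View pics/w8.png

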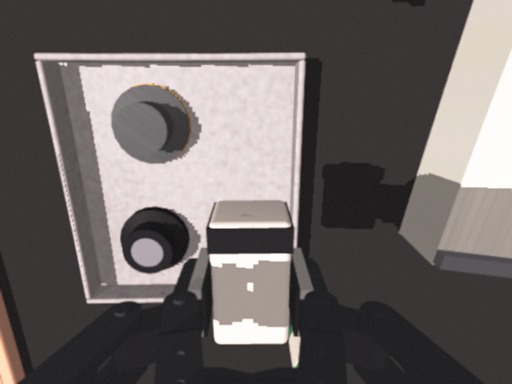

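>>> apply_moves:
  moves: "1 -0.03 0.002 0.18 0 0 0; 1 -0.03 0.002 0.18 0 0 0; 1 0 0.002 0.18 0 0 0; 1 0 0.002 0.18 0 0 0; 1 0 0 0.18 0 0 0; 1 0 0 0.18 0 0 0; 1 0 0 0 0 0 0; 1 0 0 0 0 0 0; -0.2 0 0 0 0 0 0; -0.2 0 0 0 0 0 0; -0.2 0 0 0 0 0 0; -0.2 0 0 0 0 0 0"

```text
t: 20.45
eef_pos: [0.5362, 0.3414, 0.0185]
tool_rot: [0.0, -0.705, 0.709, -0.0]
contact_force: [0.4, -0.3, -1.1]
gripper_width: 0.605
```

```bash
python3 - <<'E'
from h import *
o=st();a=np.array(o['eef_pos'])
plan([a[0],a[1],.16],-90,6,hand=-.2)
def s2w(x,y,z=0.):
    th=np.radians(-7.15);c,s=np.cos(th),np.sin(th); return [0.5665+c*x-s*y,-0.0535+s*x+c*y,z]
t=s2w(0,-.025,.15);print(t)
plan(t,-97.15,18,start=([a[0],a[1],.16],-90),hand=1)
E
```

```text
t 20.45 pos [0.5362 0.3414 0.0185] yaw -90.3 z [ 0.001  0.    -1.   ] F [ 0.4 -0.3 -1.1] w 0.605 q [-0.36  0.71 -0.43  1.77  0.41  0.75 -2.57]
-0.2 -0 -0 -0.197 -0.002 0.001 -0.012; -0.2 -0 -0 -0.197 -0.002 0.001 -0.012; -0.2 -0 -0 -0.197 -0.002 0.001 -0.012; -0.2 -0 -0 -0.197 -0.002 0.001 -0.012; -0.2 -0 -0 -0.197 -0.002 0.001 -0.012; -0.2 -0 -0 -0.197 -0.002 0.001 -0.012
mm/row 23.6 deg/row 0.05
[np.float64(0.5633883149363482), np.float64(-0.07830559243526844), 0.15]
1 0.194 -0.013 0.005 0 0 0.099; 1 0.194 -0.014 0.005 0 0 0.099; 1 0.194 -0.015 0.005 0 0 0.099; 1 0.194 -0.017 0.005 0 0 0.099; 1 0.194 -0.018 0.005 0 0 0.099; 1 0.194 -0.019 0.005 0 0 0.099; 1 0.194 -0.021 0.005 0 0 0.099; 1 0.193 -0.022 0.005 0 0 0.099; 1 0.193 -0.023 0.005 0 0 0.099; 1 0.193 -0.025 0.005 0 0 0.099; 1 0.193 -0.026 0.005 0 0 0.099; 1 0.193 -0.027 0.005 0 0 0.099; 1 0.193 -0.029 0.005 0 0 0.099; 1 0.192 -0.03 0.005 0 0 0.099; 1 0.192 -0.031 0.005 0 0 0.099; 1 0.192 -0.033 0.005 0 0 0.099; 1 0.192 -0.034 0.005 0 0 0.099; 1 0.191 -0.035 0.005 0 0 0.099
mm/row 23.4 deg/row 0.40
```

>>> apply_moves:
  moves: "-0.2 0 0 -0.2 0 0 0; -0.2 0 0 -0.2 0 0 0; -0.2 0 0 -0.2 0 0 0; -0.2 0 0 -0.2 0 0 0; -0.2 0 0 -0.2 0 0 0; 1 0 0 -0.2 0 0 0; 1 0.194 -0.013 0.005 0 0 0.099; 1 0.194 -0.014 0.005 0 0 0.099; 1 0.194 -0.015 0.005 0 0 0.099; 1 0.194 -0.017 0.005 0 0 0.099; 1 0.194 -0.018 0.005 0 0 0.099; 1 0.194 -0.019 0.005 0 0 0.099"

```text
t: 21.45
eef_pos: [0.5442, 0.2004, 0.1586]
tool_rot: [0.0, -0.69, 0.723, -0.0]
contact_force: [0.1, 0.3, 0.1]
gripper_width: 0.002
```

>>> apply_moves:
  moves: "1 0.194 -0.02 0.005 0 0 0.099; 1 0.193 -0.022 0.005 0 0 0.099; 1 0.193 -0.023 0.005 0 0 0.099; 1 0.193 -0.025 0.005 0 0 0.099; 1 0.193 -0.026 0.005 0 0 0.099; 1 0.193 -0.027 0.005 0 0 0.099; 1 0.193 -0.03 0.005 0 0 0.099; 1 0.192 -0.03 0.005 0 0 0.099; 1 0.192 -0.03 0.005 0 0 0.099; 1 0.192 -0.033 0.005 0 0 0.099; 1 0.192 -0.034 0.005 0 0 0.099; 1 0.19 -0.035 0.005 0 0 0.099"

```text
t: 22.45
eef_pos: [0.5609, -0.0794, 0.1515]
tool_rot: [0.0, -0.66, 0.751, -0.0]
contact_force: [0.1, -0.2, 0.1]
gripper_width: -0.001
```

```bash
python3 - <<'E'
from h import *
o=st()
pt=imaging.read_camera('top'); save(pt,'top1')
cv2.imwrite('pics/top1z.png',cv2.resize(pt['image'][100:280,40:440,::-1],None,fx=2,fy=2,interpolation=cv2.INTER_CUBIC))
plan([.5634,-.0783,.063],-97.15,6,hand=1)
E
```

```text
t 22.45 pos [ 0.5609 -0.0794  0.1515] yaw -97.4 z [ 0.001 -0.    -1.   ] F [ 0.1 -0.2  0.1] w -0.001 q [ 0.35  0.42 -0.4   1.87  0.21  0.89 -1.86]
1 -0.011 -0.002 0.122 -0.002 -0.009 -0.028; 1 -0.011 -0.002 0.122 -0.002 -0.009 -0.028; 1 -0.011 -0.002 0.122 -0.002 -0.009 -0.028; 1 -0.011 -0.002 0.122 -0.002 -0.009 -0.028; 1 -0.011 -0.002 0.122 -0.002 -0.009 -0.028; 1 -0.011 -0.002 0.122 -0.002 -0.009 -0.028
mm/row 14.7 deg/row 0.12
```

View pics/top1z.png

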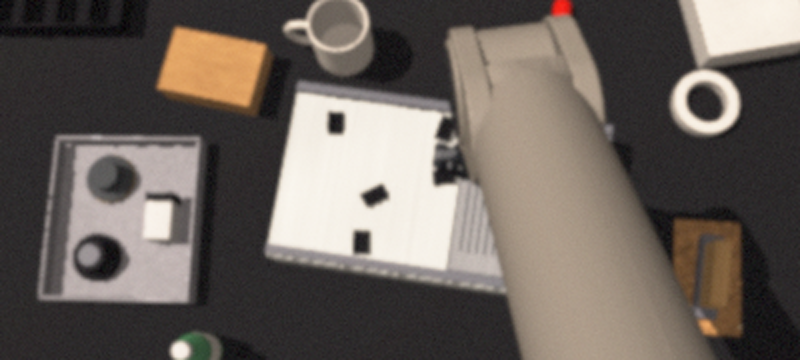

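>>> apply_moves:
  moves: "1 0 0 0.122 0 0 0; 1 0 0 0.122 0 0 0; 1 0 0 0.122 0 0 0; 1 0 0 0.122 0 0 0; 1 0 0 0.122 0 0 0; 1 0 0 0.11 0 0 0; 1 0 0 0.02 0 0 0; 1 0 0 0.02 0 0 0; 1 0 0 0 0 0 0"

```text
t: 23.25
eef_pos: [0.5607, -0.078, 0.0605]
tool_rot: [-0.0, -0.66, 0.751, 0.0]
contact_force: [0.3, -0.1, -0.5]
gripper_width: 0.001
```

>>> apply_moves:
  moves: "1 0 0 0.015 0 0 0; 1 0 0 0.015 0 0 0; 1 0 0 0 0 0 0; 1 0 0 0 0 0 0"

```text
t: 23.58
eef_pos: [0.5614, -0.078, 0.0599]
tool_rot: [-0.0, -0.66, 0.751, -0.001]
contact_force: [-12.2, 0.8, 29.7]
gripper_width: -0.004
```

>>> apply_moves:
  moves: "1 0 0 -0.012 0 0 0; 1 0 0 0 0 0 0"

```text
t: 23.75
eef_pos: [0.5615, -0.078, 0.06]
tool_rot: [0.0, -0.66, 0.751, -0.001]
contact_force: [-6.1, -0.2, 16.4]
gripper_width: 0.004
```

>>> apply_moves:
  moves: "1 0.05 0 0 0 0 0; 1 0.06 0 0 0 0 0; 1 0.06 0 0 0 0 0; 1 0.06 0 0 0 0 0"

```text
t: 24.08
eef_pos: [0.558, -0.1048, 0.06]
tool_rot: [0.001, -0.66, 0.751, -0.0]
contact_force: [-6.4, 2.3, 16.3]
gripper_width: 0.001
```

>>> apply_moves:
  moves: "1 0.06 0 0 0 0 0; 1 0.06 0 0 0 0 0; 1 0.06 0 0 0 0 0; 1 0.06 0 0 0 0 0; 1 0.06 0 0 0 0 0; 1 0.06 0 0 0 0 0; 1 0.06 0 0 0 0 0; 1 0.06 0 0 0 0 0; 1 0.05 0 0 0 0 0; 1 0 0 0 0 0 0; 1 0 0 0 0 0 0; 1 0 0 0 0 0 0"

```text
t: 25.08
eef_pos: [0.5513, -0.168, 0.0601]
tool_rot: [0.002, -0.66, 0.751, -0.002]
contact_force: [-1.1, 1.4, 12.4]
gripper_width: 0.001
```

```bash
python3 - <<'E'
from h import *
o=st();p=imaging.read_camera('wrist'); save(p,'w9')
ps=imaging.read_camera('scene'); cv2.imwrite('pics/s2z.png',cv2.resize(ps['image'][90:290,90:390,::-1],None,fx=2.5,fy=2.5,interpolation=cv2.INTER_CUBIC))
E
```

```text
t 25.08 pos [ 0.5513 -0.168   0.0601] yaw -97.4 z [ 0.004 -0.    -1.   ] F [-1.1  1.4 12.4] w 0.001 q [ 0.46  0.56 -0.36  1.91  0.28  0.72 -1.76]
```

View pics/s2z.png

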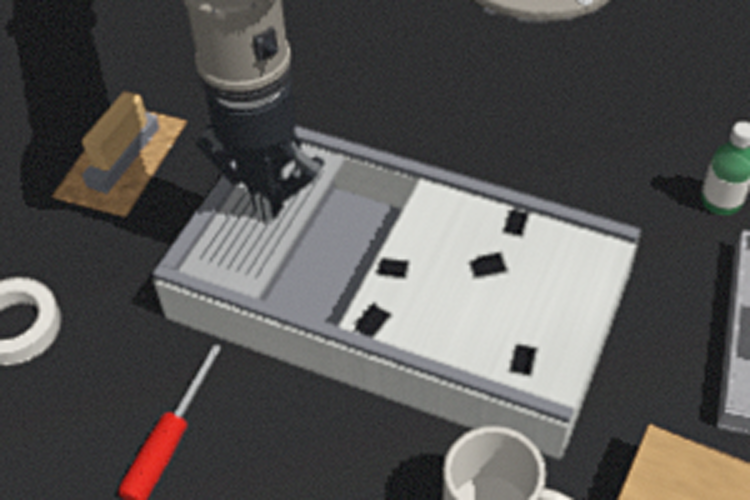

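>>> apply_moves:
  moves: "1 0.04 0 0 0 0 0; 1 0.03 0 0 0 0 0; 1 0 0 0 0 0 0; 1 0 0 0 0 0 0; 1 0 0 -0.2 0 0 0; 1 0 0 -0.3 0 0 0; 1 0 0 -0.3 0 0 0; 1 0 0 -0.3 0 0 0; -1 0 0 -0.3 0 0 0"

```text
t: 25.93
eef_pos: [0.5482, -0.1767, 0.2282]
tool_rot: [0.0, -0.66, 0.751, -0.001]
contact_force: [0.7, 0.1, -0.0]
gripper_width: 0.126
```

```bash
python3 - <<'E'
from h import *
o=st();p=imaging.read_camera('wrist'); save(p,'w10')
plan([.47,-.36,.22],-7,23)
E
```

```text
t 25.93 pos [ 0.5482 -0.1767  0.2282] yaw -97.4 z [ 0.001 -0.    -1.   ] F [ 0.7  0.1 -0. ] w 0.126 q [ 0.54  0.35 -0.42  1.78  0.16  1.05 -1.64]
-1 0.069 0.021 0.006 -0.007 0.005 0.974; -1 0.071 0.016 0.006 -0.007 0.005 0.974; -1 0.072 0.011 0.006 -0.007 0.005 0.974; -1 0.072 0.007 0.006 -0.007 0.005 0.974; -1 0.073 0.002 0.006 -0.007 0.005 0.974; -1 0.072 -0.003 0.006 -0.007 0.005 0.974; -1 0.072 -0.008 0.006 -0.007 0.005 0.974; -1 0.071 -0.013 0.006 -0.007 0.005 0.974; -1 0.07 -0.018 0.006 -0.007 0.005 0.974; -1 0.069 -0.023 0.006 -0.007 0.005 0.974; -1 0.067 -0.027 0.006 -0.007 0.005 0.974; -1 0.065 -0.032 0.006 -0.007 0.005 0.974; -1 0.063 -0.036 0.006 -0.007 0.005 0.974; -1 0.06 -0.04 0.006 -0.007 0.005 0.974; -1 0.057 -0.044 0.006 -0.007 0.005 0.974; -1 0.054 -0.048 0.006 -0.007 0.005 0.974; -1 0.051 -0.052 0.006 -0.007 0.005 0.974; -1 0.047 -0.055 0.006 -0.007 0.005 0.974; -1 0.043 -0.058 0.006 -0.007 0.005 0.974; -1 0.039 -0.061 0.006 -0.007 0.005 0.974; -1 0.035 -0.063 0.006 -0.007 0.005 0.974; -1 0.031 -0.066 0.006 -0.007 0.005 0.974; -1 0.026 -0.068 0.006 -0.007 0.005 0.974
mm/row 8.7 deg/row 3.90
```

View pics/w10.png

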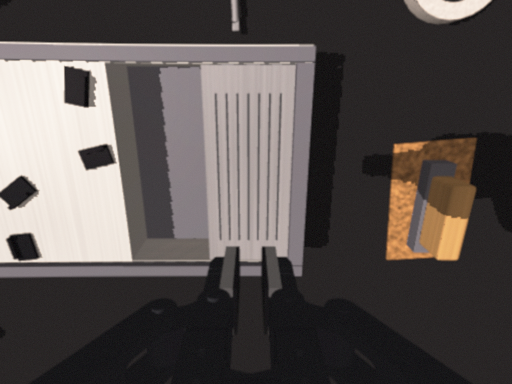

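```bash
python3 - <<'E'
from h import *
plan([.455,-.385,.22],-98,8)
E
```

```text
-1 0.227 0.073 0.016 -0.023 -0.003 0.019; -1 0.228 0.072 0.016 -0.023 -0.003 0.019; -1 0.228 0.072 0.016 -0.023 -0.003 0.019; -1 0.228 0.072 0.016 -0.023 -0.003 0.019; -1 0.228 0.071 0.016 -0.023 -0.003 0.019; -1 0.228 0.071 0.016 -0.023 -0.003 0.019; -1 0.228 0.071 0.016 -0.023 -0.003 0.019; -1 0.228 0.071 0.017 -0.023 -0.003 0.019
mm/row 28.7 deg/row 0.12
```

>>> apply_moves:
  moves: "-1 0.228 0.072 0.016 0 0 0.02; -1 0.228 0.072 0.016 0 0 0.02; -1 0.228 0.072 0.016 0 0 0.02; -1 0.228 0.072 0.016 0 0 0.02; -1 0.228 0.072 0.016 0 0 0.02; -1 0.228 0.072 0.016 0 0 0.02; -1 0.228 0.072 0.016 0 0 0.02; -1 0.228 0.072 0.016 0 0 0.02; -1 0 0 0 0 0 0; -1 0 0 0 0 0 0; -1 0 0 0 0 0 0"

```text
t: 26.9
eef_pos: [0.4509, -0.3841, 0.2106]
tool_rot: [0.0, -0.656, 0.755, -0.0]
contact_force: [0.6, 0.1, -0.9]
gripper_width: 1.0
```

```bash
python3 - <<'E'
from h import *
o=st();p=imaging.read_camera('wrist'); save(p,'w11');V=view(p,o)
for n,z in(('scraper',.066),('pad',.004)):
  for r in nets.outline_of(p,n)[:1]:
    c=max(cv2.findContours(r['region'].astype(np.uint8),0,2)[0],key=cv2.contourArea)[:,0]
    W=np.array([onz(p,u,V,z)[:2] for u in c],np.float32); print(n,r['score'],r['rect'],cv2.minAreaRect(W))
  print([(x['score'],x['location'],onz(p,x['location'],V,.004)) for x in nets.spot_point(p,n)[:2]])
E
```

```text
t 26.90 pos [ 0.4509 -0.3841  0.2106] yaw -98.0 z [ 0.001  0.    -1.   ] F [ 0.6  0.1 -0.9] w 1.000 q [ 0.85  0.38 -0.32  1.76  0.14  1.02 -1.23]
scraper 0.97 [231.3, 97.6, 259.3, 205.5] ((0.47655439376831055, -0.38266485929489136), (0.025676917284727097, 0.09791720658540726), 82.1636734008789)
[(0.91, [244.7, 145.1], array([ 0.47423453, -0.38192454,  0.004     ]))]
pad 0.82 [194.4, 72.8, 292.4, 213.2] ((0.4703957438468933, -0.3836323618888855), (0.09095896780490875, 0.1503252387046814), 87.12885284423828)
[(0.82, [247.5, 146.3], array([ 0.47250769, -0.38476728,  0.004     ]))]
```

View pics/w11.png

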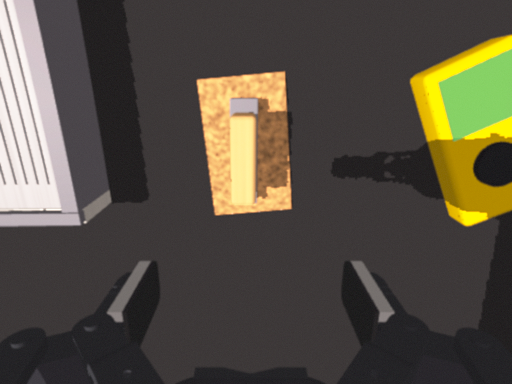

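```bash
python3 - <<'E'
from h import *
o=st();p=imaging.read_camera('wrist'); V=view(p,o)
cs=[onz(p,u,V,.066)[:2] for u in((231,114),(256,114),(256,205),(232,205))]; print(np.round(cs,4),np.mean(cs,0))
c=np.mean(cs,0)
plan([c[0],c[1],.10],-98,6)
E
```

```text
t 27.15 pos [ 0.4511 -0.3835  0.2105] yaw -97.9 z [ 0.  0. -1.] F [-0.5  0.1  0.6] w 0.999 q [ 0.85  0.38 -0.32  1.76  0.14  1.02 -1.23]
[[ 0.5136 -0.3761]
 [ 0.5106 -0.3976]
 [ 0.4268 -0.3865]
 [ 0.4299 -0.3637]] [ 0.47023265 -0.38094972]
-1 -0.008 -0.026 0.153 -0.001 0 0.002; -1 -0.008 -0.026 0.153 -0.001 0 0.002; -1 -0.008 -0.026 0.153 -0.001 0 0.002; -1 -0.008 -0.026 0.153 -0.001 0 0.002; -1 -0.008 -0.026 0.153 -0.001 0 0.002; -1 -0.008 -0.026 0.153 -0.001 0 0.002
mm/row 18.7 deg/row 0.01
```

>>> apply_moves:
  moves: "-1 -0.008 -0.026 0.153 0 0 0; -1 -0.008 -0.026 0.153 0 0 0; -1 -0.008 -0.026 0.153 0 0 0; -1 -0.008 -0.026 0.153 0 0 0; -1 -0.008 -0.026 0.153 0 0 0; -1 -0.008 -0.026 0.153 0 0 0; -1 0 0 0.15 0 0 0; -1 0 0 0.15 0 0 0; -1 0 0 0.15 0 0 0; -1 0 0 0.15 0 0 0; -1 0 0 0 0 0 0; -1 0 0 0 0 0 0"

```text
t: 28.2
eef_pos: [0.4694, -0.3808, 0.0276]
tool_rot: [-0.0, -0.656, 0.755, 0.001]
contact_force: [0.5, 0.4, 0.2]
gripper_width: 0.997
```

>>> apply_moves:
  moves: "1 0 0 0 0 0 0; 1 0 0 0 0 0 0; 1 0 0 0 0 0 0; 1 0 0 0 0 0 0; 1 0 0 0 0 0 0; 1 0 0 0 0 0 0; 1 0 0 0 0 0 0; 1 0 0 0 0 0 0; 1 0 0 0 0 0 0; 1 0 0 0 0 0 0"
  force: 90

```text
t: 29.03
eef_pos: [0.4701, -0.3819, 0.0289]
tool_rot: [0.0, -0.656, 0.755, -0.001]
contact_force: [-0.4, 0.0, 5.8]
gripper_width: 0.272
```

```bash
python3 - <<'E'
from h import *
o=st();p=imaging.read_camera('wrist'); save(p,'w12')
E
```

```text
t 29.03 pos [ 0.4701 -0.3819  0.0289] yaw -98.1 z [ 0.001 -0.001 -1.   ] F [-0.4  0.   5.8] w 0.272 q [ 0.78  0.63 -0.27  1.85  0.25  0.69 -1.34]
```

View pics/w12.png

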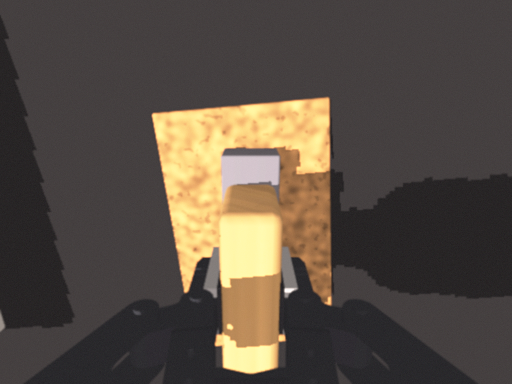

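```bash
cat >> h.py <<'E'
TH=np.radians(-7.15); ORG=np.array([0.5665,-0.0535])
RS=np.array([[np.cos(TH),-np.sin(TH)],[np.sin(TH),np.cos(TH)]])
def w2s(w): return (RS.T@(np.array(w)[:2]-ORG)).round(4)
def s2w(x,y,z): return [*(RS@np.array([x,y])+ORG),z]
E
python3 - <<'E'
from h import *
ps=imaging.read_camera('scene');Vs=view(ps);pt=imaging.read_camera('top');Vt=view(pt)
for p,V in((ps,Vs),(pt,Vt)):
    for r in nets.outline_of(p,'shard1')[:8]:
        m=r['region']; v,u=np.nonzero(m); W=onz(p,(u.mean(),v.mean()),V,.064)
        c=max(cv2.findContours(m.astype(np.uint8),0,2)[0],key=cv2.contourArea)[:,0]
        S=np.array([w2s(onz(p,x,V,.062)) for x in c]); print(round(r['score'],2),w2s(W),S.min(0),S.max(0))
    print()
save(pt,'top2')
cv2.imwrite('pics/top2z.png',cv2.resize(pt['image'][125:265,165:365,::-1],None,fx=4,fy=4,interpolation=cv2.INTER_CUBIC))
E
```

```text
0.66 [-0.0185  0.1096] [-0.0374  0.0927] [-0.002   0.1266]
0.56 [0.0805 0.0344] [0.0615 0.0214] [0.0964 0.047 ]
0.44 [-0.0777  0.1179] [-0.0961  0.1066] [-0.0624  0.1283]

0.61 [0.0654 0.1711] [0.0504 0.1608] [0.0814 0.1819]
0.6 [-0.0823  0.1141] [-0.0975  0.1029] [-0.0663  0.1255]
0.36 [-0.0073  0.0194] [-0.1214 -0.1833] [0.1155 0.2304]
```

View pics/top2z.png

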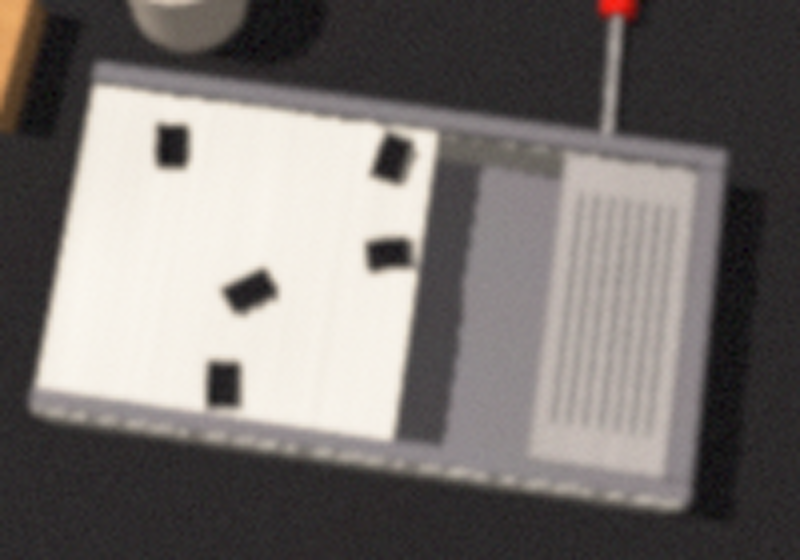

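```bash
python3 - <<'E'
from h import *
o=st();a=np.array(o['eef_pos'])
plan([a[0],a[1],.19],-98.1,7,hand=1)
t=s2w(.044,.206,.15);print(t)
plan(t,-97.15,20,start=([a[0],a[1],.19],-98.1),hand=1)
E
```

```text
t 29.28 pos [ 0.4701 -0.3818  0.0289] yaw -98.0 z [ 0.001 -0.001 -1.   ] F [-0.4 -0.1  6. ] w 0.274 q [ 0.78  0.63 -0.27  1.85  0.25  0.69 -1.34]
1 0 -0 -0.192 -0.002 -0.001 0.002; 1 0 -0 -0.192 -0.002 -0.001 0.002; 1 0 -0 -0.192 -0.002 -0.001 0.002; 1 0 -0 -0.192 -0.002 -0.001 0.002; 1 0 -0 -0.192 -0.002 -0.001 0.002; 1 0 -0 -0.192 -0.002 -0.001 0.002; 1 0 -0 -0.192 -0.002 -0.001 0.002
mm/row 23.0 deg/row 0.01
[np.float64(0.6357981276105628), np.float64(0.14542151595458488), 0.15]
1 -0.227 -0.037 0.017 0 0 -0.012; 1 -0.227 -0.038 0.017 0 0 -0.012; 1 -0.227 -0.038 0.017 0 0 -0.012; 1 -0.227 -0.038 0.017 0 0 -0.012; 1 -0.227 -0.038 0.017 0 0 -0.012; 1 -0.227 -0.038 0.017 0 0 -0.012; 1 -0.227 -0.039 0.017 0 0 -0.012; 1 -0.227 -0.039 0.017 0 0 -0.012; 1 -0.227 -0.039 0.017 0 0 -0.012; 1 -0.227 -0.039 0.017 0 0 -0.012; 1 -0.227 -0.039 0.017 0 0 -0.012; 1 -0.227 -0.039 0.017 0 0 -0.012; 1 -0.227 -0.04 0.017 0 0 -0.012; 1 -0.227 -0.04 0.017 0 0 -0.012; 1 -0.227 -0.04 0.017 0 0 -0.012; 1 -0.227 -0.04 0.017 0 0 -0.012; 1 -0.227 -0.04 0.017 0 0 -0.012; 1 -0.227 -0.041 0.017 0 0 -0.012; 1 -0.227 -0.041 0.017 0 0 -0.012; 1 -0.227 -0.041 0.017 0 0 -0.012
mm/row 27.7 deg/row 0.05
```

>>> apply_moves:
  moves: "1 0 0 -0.16 0 0 0; 1 0 0 -0.19 0 0 0; 1 0 0 -0.19 0 0 0; 1 0 0 -0.19 0 0 0; 1 0 0 -0.19 0 0 0; 1 0 0 -0.19 0 0 0; 1 0 0 -0.19 0 0 0; 1 -0.227 -0.037 0.017 0 0 -0.012; 1 -0.227 -0.038 0.017 0 0 -0.012; 1 -0.227 -0.038 0.017 0 0 -0.012; 1 -0.227 -0.038 0.017 0 0 -0.012; 1 -0.227 -0.038 0.017 0 0 -0.012"

```text
t: 30.28
eef_pos: [0.5107, -0.2484, 0.1735]
tool_rot: [-0.0, -0.657, 0.754, 0.0]
contact_force: [-0.8, 0.1, -1.5]
gripper_width: 0.265
```

>>> apply_moves:
  moves: "1 -0.227 -0.038 0.017 0 0 -0.012; 1 -0.227 -0.039 0.017 0 0 -0.012; 1 -0.227 -0.039 0.017 0 0 -0.012; 1 -0.227 -0.039 0.017 0 0 -0.012; 1 -0.227 -0.039 0.017 0 0 -0.012; 1 -0.227 -0.039 0.017 0 0 -0.012; 1 -0.227 -0.039 0.017 0 0 -0.012; 1 -0.227 -0.04 0.017 0 0 -0.012; 1 -0.227 -0.04 0.017 0 0 -0.012; 1 -0.227 -0.04 0.017 0 0 -0.012; 1 -0.227 -0.04 0.017 0 0 -0.012; 1 -0.227 -0.04 0.017 0 0 -0.012"

```text
t: 31.28
eef_pos: [0.6098, 0.068, 0.1488]
tool_rot: [-0.0, -0.661, 0.75, 0.0]
contact_force: [0.0, -0.3, -1.4]
gripper_width: 0.268
```

>>> apply_moves:
  moves: "1 -0.227 -0.04 0.017 0 0 -0.012; 1 -0.227 -0.04 0.017 0 0 -0.012; 1 -0.227 -0.04 0.017 0 0 -0.012; 1 0 0 0 0 0 0; 1 0 0 0 0 0 0; 1 0 0 0 0 0 0"

```text
t: 31.78
eef_pos: [0.634, 0.1453, 0.1427]
tool_rot: [-0.001, -0.662, 0.749, -0.0]
contact_force: [0.5, 0.1, -1.5]
gripper_width: 0.267
```

```bash
python3 - <<'E'
from h import *
o=st();p=imaging.read_camera('wrist'); save(p,'w13'); print(w2s(o['eef_pos']))
plan(s2w(.044,.206,.09),-97.15,4,hand=1)
E
```

```text
t 31.78 pos [0.634  0.1453 0.1427] yaw -97.1 z [-0.001 -0.001 -1.   ] F [ 0.5  0.1 -1.5] w 0.267 q [-0.01  0.56 -0.43  1.67  0.28  0.97 -2.24]
[0.0423 0.2056]
1 -0.003 -0.003 0.11 0.003 -0.005 -0.001; 1 -0.002 -0.003 0.11 0.003 -0.005 -0.001; 1 -0.002 -0.003 0.11 0.003 -0.005 -0.001; 1 -0.002 -0.003 0.11 0.003 -0.005 -0.001
mm/row 13.2 deg/row 0.03
```

View pics/w13.png

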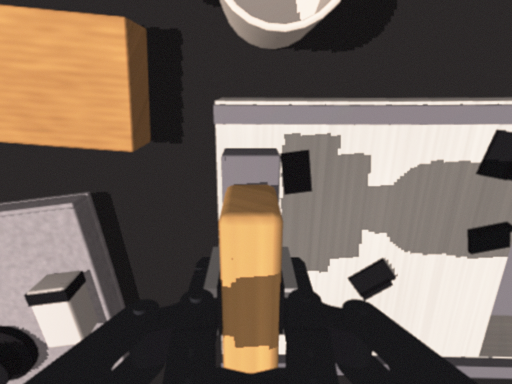

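>>> apply_moves:
  moves: "1 -0.003 -0.003 0.11 0 0 0; 1 -0.003 -0.003 0.11 0 0 0; 1 -0.003 -0.003 0.11 0 0 0; 1 -0.003 -0.003 0.11 0 0 0; 1 0 0 0.025 0 0 0; 1 0 0 0 0 0 0; 1 0 0 0 0 0 0"

```text
t: 32.42
eef_pos: [0.6357, 0.1472, 0.0865]
tool_rot: [-0.001, -0.662, 0.749, 0.0]
contact_force: [0.1, -0.6, -2.1]
gripper_width: 0.268
```

>>> apply_moves:
  moves: "1 0 0 0.01 0 0 0; 1 0.03 0 0 0 0 0; 1 0.06 0 0 0 0 0; 1 0.07 0 0 0 0 0; 1 0.07 0 0 0 0 0; 1 0.07 0 0 0 0 0; 1 0.07 0 0 0 0 0; 1 0.07 0 0 0 0 0; 1 0.07 0 0 0 0 0; 1 0.07 0 0 0 0 0; 1 0.07 0 0 0 0 0; 1 0.07 0 0 0 0 0"

```text
t: 33.42
eef_pos: [0.6254, 0.0609, 0.0864]
tool_rot: [0.0, -0.662, 0.749, -0.0]
contact_force: [0.9, 0.3, -1.4]
gripper_width: 0.269
```

```bash
python3 - <<'E'
from h import *
o=st();p=imaging.read_camera('wrist'); save(p,'w14'); print(w2s(o['eef_pos']))
E
```

```text
t 33.42 pos [0.6254 0.0609 0.0864] yaw -97.1 z [ 0.  0. -1.] F [ 0.9  0.3 -1.4] w 0.269 q [ 0.1   0.6  -0.41  1.76  0.31  0.84 -2.14]
[0.0442 0.1208]
```

View pics/w14.png

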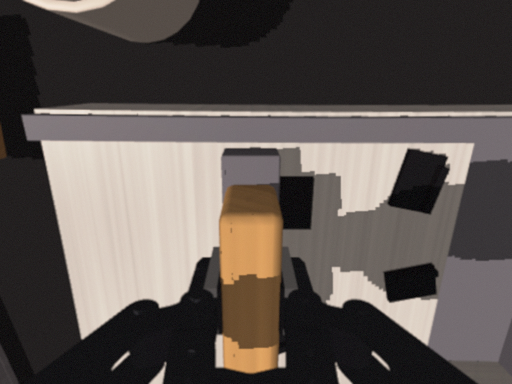

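>>> apply_moves:
  moves: "1 0.07 0 0.004 0 0 0; 1 0.07 0 0 0 0 0; 1 0.07 0 0 0 0 0; 1 0.07 0 0 0 0 0; 1 0.07 0 0 0 0 0; 1 0.07 0 0 0 0 0; 1 0.07 0 0 0 0 0; 1 0.07 0 0 0 0 0; 1 0.07 0 0 0 0 0; 1 0.07 0 0 0 0 0; 1 0.07 0 0 0 0 0; 1 0.07 0 0 0 0 0"

```text
t: 34.47
eef_pos: [0.613, -0.0392, 0.0859]
tool_rot: [0.0, -0.662, 0.749, -0.0]
contact_force: [-0.4, 0.4, -1.1]
gripper_width: 0.27
```

>>> apply_moves:
  moves: "1 0.07 0 0 0 0 0; 1 0.07 0 0 0 0 0; 1 0.07 0 0 0 0 0; 1 0.07 0 0 0 0 0; 1 0.07 0 0 0 0 0; 1 0.05 0 0 0 0 0; 1 0 0 0 0 0 0; 1 0 0 0 0 0 0"

```text
t: 35.13
eef_pos: [0.6071, -0.0863, 0.0859]
tool_rot: [0.0, -0.662, 0.75, 0.0]
contact_force: [0.2, 0.8, -2.4]
gripper_width: 0.267
```

```bash
python3 - <<'E'
from h import *
o=st();p=imaging.read_camera('wrist'); save(p,'w15'); print(w2s(o['eef_pos']))
a=o['eef_pos']
plan(s2w(.02,-.01,.15),-97.15,3,hand=1)
plan(s2w(-.043,.195,.15),-97.15,8,start=(s2w(.02,-.01,.15),-97.15),hand=1)
E
```

```text
t 35.13 pos [ 0.6071 -0.0863  0.0859] yaw -97.1 z [ 0.  0. -1.] F [ 0.2  0.8 -2.4] w 0.267 q [ 0.34  0.58 -0.4   1.8   0.29  0.82 -1.9 ]
[ 0.0443 -0.0275]
1 -0.047 0.068 -0.178 -0.001 0.002 0.006; 1 -0.047 0.068 -0.178 -0.001 0.002 0.006; 1 -0.047 0.068 -0.178 -0.001 0.002 0.006
mm/row 23.5 deg/row 0.03
1 -0.214 0.066 0 0 0 0; 1 -0.214 0.066 0 0 0 0; 1 -0.214 0.066 0 0 0 0; 1 -0.214 0.066 0 0 0 0; 1 -0.214 0.066 0 0 0 0; 1 -0.214 0.066 0 0 0 0; 1 -0.214 0.066 0 0 0 0; 1 -0.214 0.066 0 0 0 0
mm/row 26.8 deg/row 0.00
```

View pics/w15.png

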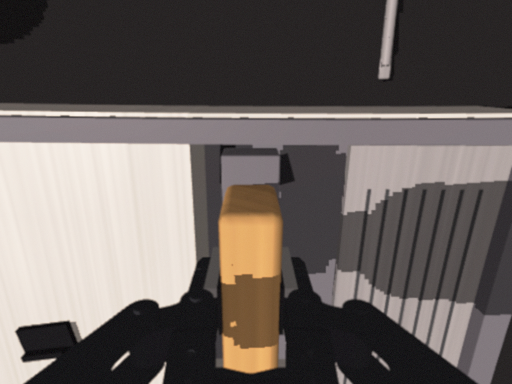

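>>> apply_moves:
  moves: "1 0 0 -0.18 0 0 0; 1 -0.04 0.07 -0.2 0 0 0; 1 -0.1 0.1 -0.2 0 0 0; 1 -0.214 0.066 0 0 0 0; 1 -0.214 0.066 0 0 0 0; 1 -0.214 0.066 0 0 0 0; 1 -0.214 0.066 0 0 0 0; 1 -0.214 0.066 0 0 0 0; 1 -0.214 0.066 0 0 0 0; 1 -0.214 0.066 0 0 0 0; 1 -0.214 0.05 0 0 0 0; 1 0 0 0 0 0 0"

```text
t: 36.18
eef_pos: [0.5516, 0.153, 0.1562]
tool_rot: [0.002, -0.666, 0.746, 0.002]
contact_force: [-0.4, 1.1, -1.3]
gripper_width: 0.274
```

```bash
python3 - <<'E'
from h import *
o=st();p=imaging.read_camera('wrist'); save(p,'w16'); print(w2s(o['eef_pos']))
ps=imaging.read_camera('scene'); cv2.imwrite('pics/s3z.png',cv2.resize(ps['image'][120:270,140:360,::-1],None,fx=3.5,fy=3.5,interpolation=cv2.INTER_CUBIC))
plan(s2w(-.0435,.197,.0885),-97.15,4,hand=1)
E
```

```text
t 36.18 pos [0.5516 0.153  0.1562] yaw -96.5 z [ 0.001  0.005 -1.   ] F [-0.4  1.1 -1.3] w 0.274 q [ 0.02  0.44 -0.5   1.85  0.26  0.91 -2.29]
[-0.0405  0.203 ]
1 0 0.01 0.14 0 0.003 0.019; 1 0 0.01 0.14 0 0.003 0.019; 1 0 0.01 0.14 0 0.003 0.019; 1 0 0.01 0.14 0 0.003 0.019
mm/row 16.8 deg/row 0.08
```

View pics/s3z.png

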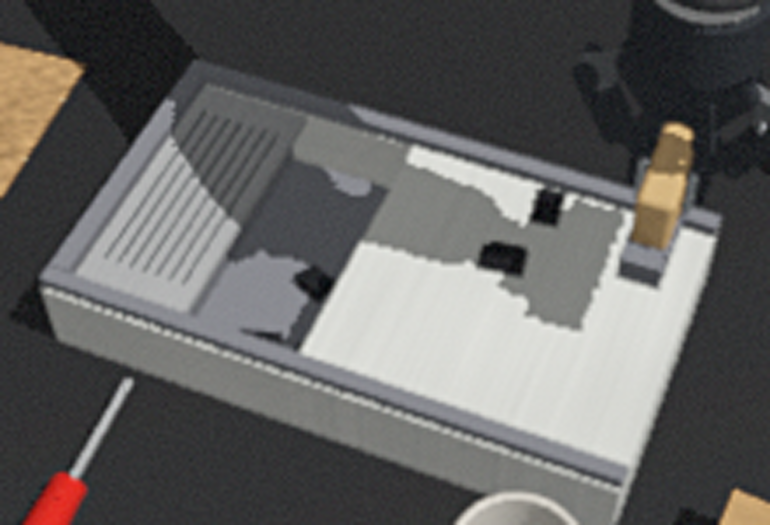

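View pics/w16.png

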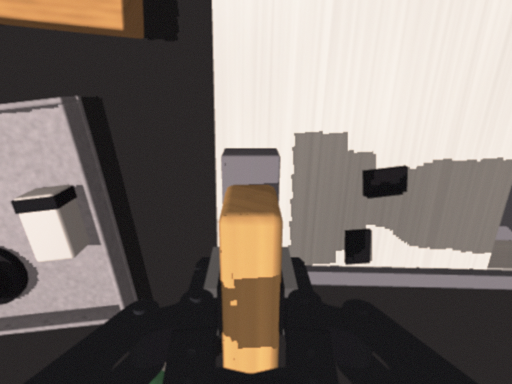

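>>> apply_moves:
  moves: "1 0 0.01 0.14 0 0 0.02; 1 0 0.005 0.14 0 0 0.02; 1 0 0.005 0.14 0 0 0.02; 1 0 0.005 0.14 0 0 0.02; 1 0 0 0.02 0 0 0; 1 0 0 0 0 0 0; 1 0 0 0 0 0 0"

```text
t: 36.87
eef_pos: [0.5506, 0.1442, 0.0859]
tool_rot: [-0.0, -0.66, 0.752, -0.0]
contact_force: [0.7, -0.4, -1.4]
gripper_width: 0.266
```

```bash
python3 - <<'E'
from h import *
o=st(); print(w2s(o['eef_pos']))
E
```

```text
t 36.87 pos [0.5506 0.1442 0.0859] yaw -97.5 z [-0. -0. -1.] F [ 0.7 -0.4 -1.4] w 0.266 q [-0.01  0.53 -0.46  1.91  0.32  0.78 -2.35]
[-0.0404  0.1941]
```

>>> apply_moves:
  moves: "1 0 0.012 0 0 0 -0.04; 1 0.03 0.012 0 0 0 -0.04; 1 0.06 0 0 0 0 0; 1 0.07 0 0 0 0 0; 1 0.07 0 0 0 0 0; 1 0.07 0 0 0 0 0; 1 0.07 0 0 0 0 0; 1 0.07 0 0 0 0 0; 1 0.07 0 0 0 0 0; 1 0.07 0 0 0 0 0; 1 0.07 0 0 0 0 0; 1 0.07 0 0 0 0 0"

```text
t: 37.87
eef_pos: [0.5367, 0.0589, 0.0859]
tool_rot: [0.0, -0.662, 0.749, 0.0]
contact_force: [-0.3, 0.6, -1.3]
gripper_width: 0.269
```

```bash
python3 - <<'E'
from h import *
o=st();p=imaging.read_camera('wrist'); save(p,'w17'); print(w2s(o['eef_pos']))
E
```

```text
t 37.87 pos [0.5367 0.0589 0.0859] yaw -97.1 z [ 0.  0. -1.] F [-0.3  0.6 -1.3] w 0.269 q [ 0.14  0.49 -0.46  1.98  0.31  0.75 -2.2 ]
[-0.0435  0.1078]
```

View pics/w17.png

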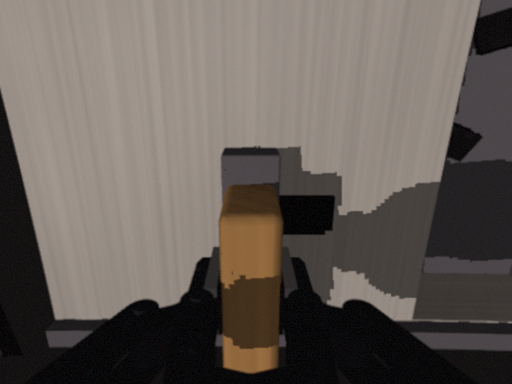

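>>> apply_moves:
  moves: "1 0.07 0 0 0 0 0; 1 0.07 0 0 0 0 0; 1 0.07 0 0 0 0 0; 1 0.07 0 0 0 0 0; 1 0.07 0 0 0 0 0; 1 0.07 0 0 0 0 0; 1 0.07 0 0 0 0 0; 1 0.07 0 0 0 0 0; 1 0.07 0 0 0 0 0; 1 0.07 0 0 0 0 0; 1 0.07 0 0 0 0 0; 1 0.07 0 0 0 0 0"

```text
t: 38.92
eef_pos: [0.5242, -0.0413, 0.0858]
tool_rot: [-0.0, -0.662, 0.749, -0.0]
contact_force: [0.8, -0.8, -1.9]
gripper_width: 0.273
```

>>> apply_moves:
  moves: "1 0.07 0 0 0 0 0; 1 0.07 0 0 0 0 0; 1 0.07 0 0 0 0 0; 1 0.07 0 0 0 0 0; 1 0.05 0 0 0 0 0; 1 0 0 0 0 0 0; 1 0 0 0 0 0 0; 1 0 0 -0.18 0 0 0; 1 0 0 -0.22 0 0 0; 1 0 0 -0.22 0 0 0; 1 0 0 -0.22 0 0 0; 1 0 0 0 0 0 0"

```text
t: 39.92
eef_pos: [0.5228, -0.0787, 0.1918]
tool_rot: [0.003, -0.663, 0.749, -0.003]
contact_force: [2.0, 0.4, -2.2]
gripper_width: 0.269
```

```bash
python3 - <<'E'
from h import *
o=st();p=imaging.read_camera('wrist'); save(p,'w18'); print(w2s(o['eef_pos']))
ps=imaging.read_camera('scene'); cv2.imwrite('pics/s4z.png',cv2.resize(ps['image'][120:270,140:360,::-1],None,fx=3.5,fy=3.5,interpolation=cv2.INTER_CUBIC))
pt=imaging.read_camera('top'); cv2.imwrite('pics/t4z.png',cv2.resize(pt['image'][100:280,40:440,::-1],None,fx=2,fy=2,interpolation=cv2.INTER_CUBIC))
E
```

```text
t 39.92 pos [ 0.5228 -0.0787  0.1918] yaw -97.0 z [ 0.009 -0.001 -1.   ] F [ 2.   0.4 -2.2] w 0.269 q [ 0.45  0.32 -0.5   1.92  0.19  0.93 -1.84]
[-0.0402 -0.0304]
```

View pics/s4z.png

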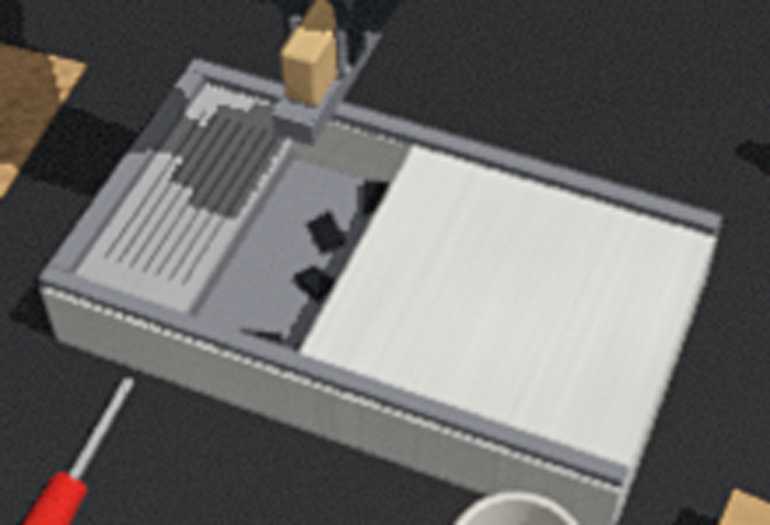

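View pics/w18.png

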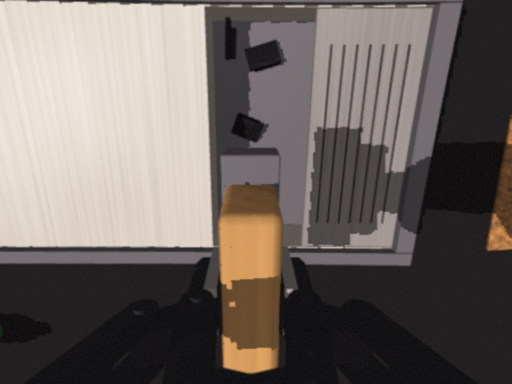

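View pics/t4z.png

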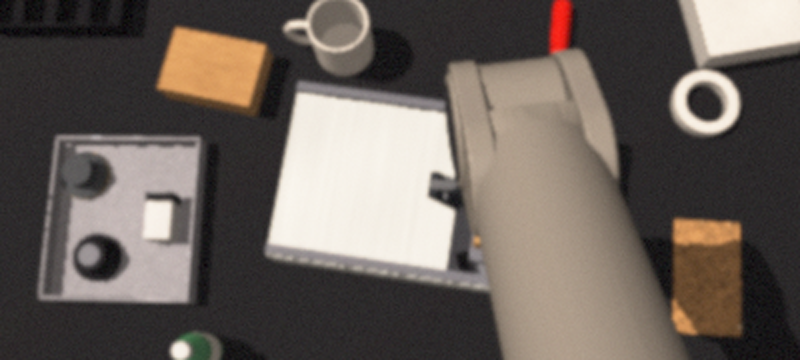

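```bash
python3 - <<'E'
from h import *
plan([.4702,-.383,.17],-97.5,11,hand=1)
E
```

```text
1 0.233 0.009 0.012 0 -0 0.011; 1 0.233 0.009 0.012 0 -0 0.011; 1 0.233 0.008 0.012 0 -0 0.011; 1 0.233 0.008 0.012 0 -0 0.011; 1 0.233 0.008 0.012 0 -0 0.011; 1 0.233 0.008 0.012 0 -0 0.011; 1 0.233 0.008 0.012 0 -0 0.011; 1 0.233 0.007 0.012 0 -0 0.011; 1 0.233 0.007 0.012 0 -0 0.011; 1 0.233 0.007 0.012 0 -0 0.011; 1 0.233 0.007 0.012 0 -0 0.011
mm/row 28.0 deg/row 0.04
```

>>> apply_moves:
  moves: "1 0.233 0.009 0.012 0 0 0.01; 1 0.233 0.009 0.012 0 0 0.01; 1 0.233 0.008 0.012 0 0 0.01; 1 0.233 0.008 0.012 0 0 0.01; 1 0.233 0.008 0.012 0 0 0.01; 1 0.233 0.008 0.012 0 0 0.01; 1 0.233 0.008 0.012 0 0 0.01; 1 0.233 0.007 0.012 0 0 0.01; 1 0.233 0.007 0.012 0 0 0.01; 1 0.233 0.007 0.012 0 0 0.01; 1 0.23 0.007 0.012 0 0 0.01; 1 0 0 0 0 0 0"

```text
t: 41.07
eef_pos: [0.4666, -0.3893, 0.1682]
tool_rot: [-0.002, -0.656, 0.755, 0.001]
contact_force: [-0.4, -0.6, -1.8]
gripper_width: 0.268
```

```bash
python3 - <<'E'
from h import *
o=st();p=imaging.read_camera('wrist'); save(p,'w19')
plan([.4702,-.383,.031],-97.5,8,hand=1)
E
```

```text
t 41.07 pos [ 0.4666 -0.3893  0.1682] yaw -98.0 z [-0.004 -0.001 -1.   ] F [-0.4 -0.6 -1.8] w 0.268 q [ 0.86  0.46 -0.36  1.76  0.19  0.96 -1.28]
1 -0.003 -0.003 0.143 0.007 0.001 -0.011; 1 -0.003 -0.003 0.143 0.007 0.001 -0.011; 1 -0.003 -0.003 0.143 0.007 0.001 -0.011; 1 -0.003 -0.002 0.143 0.007 0.001 -0.011; 1 -0.003 -0.002 0.143 0.007 0.001 -0.011; 1 -0.003 -0.002 0.143 0.007 0.001 -0.011; 1 -0.003 -0.002 0.143 0.007 0.001 -0.011; 1 -0.003 -0.002 0.143 0.007 0.001 -0.011
mm/row 17.2 deg/row 0.05
```

View pics/w19.png

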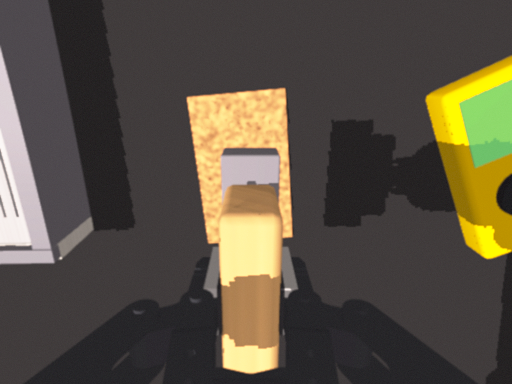

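>>> apply_moves:
  moves: "1 0 0 0.14 0 0 0; 1 0 0 0.14 0 0 0; 1 0 0 0.14 0 0 0; 1 0 0 0.14 0 0 0; 1 0 0 0.14 0 0 0; 1 0 0 0.14 0 0 0; 1 0 0 0.14 0 0 0; 1 0 0 0.1 0 0 0; 1 0 0 0 0 0 0; 1 0 0 0 0 0 0; 1 0 0 0 0 0 0"

```text
t: 42.03
eef_pos: [0.4709, -0.3829, 0.0417]
tool_rot: [0.0, -0.659, 0.752, -0.0]
contact_force: [0.1, -0.1, -1.1]
gripper_width: 0.269
```

```bash
python3 - <<'E'
from h import *
o=st()
E
```

```text
t 42.03 pos [ 0.4709 -0.3829  0.0417] yaw -97.5 z [ 0.001 -0.    -1.   ] F [ 0.1 -0.1 -1.1] w 0.269 q [ 0.82  0.62 -0.32  1.84  0.27  0.72 -1.35]
```

>>> apply_moves:
  moves: "1 0 0 0.05 0 0 0; 1 0 0 0.045 0 0 0; 1 0 0 0.01 0 0 0; 1 0 0 0 0 0 0; 1 0 0 0 0 0 0"

```text
t: 42.45
eef_pos: [0.4703, -0.3832, 0.0287]
tool_rot: [0.0, -0.659, 0.752, -0.0]
contact_force: [-1.1, 0.1, -1.6]
gripper_width: 0.272
```

>>> apply_moves:
  moves: "-0.4 0 0 0 0 0 0; -0.4 0 0 0 0 0 0; -0.4 0 0 0 0 0 0; -0.4 0 0 0 0 0 0; -0.4 0 0 0 0 0 0; -0.4 0 0 -0.2 0 0 0; -0.4 0 0 -0.3 0 0 0; -0.4 0 0 -0.3 0 0 0; -0.4 0 0 -0.3 0 0 0; 1 0 0 -0.3 0 0 0; 1 0 0 0 0 0 0"

```text
t: 43.37
eef_pos: [0.4741, -0.3853, 0.2047]
tool_rot: [0.001, -0.659, 0.752, -0.006]
contact_force: [0.5, -1.2, 0.8]
gripper_width: 0.428
```

```bash
python3 - <<'E'
from h import *
o=st();p=imaging.read_camera('wrist'); save(p,'w20')
t=s2w(0,-.122,.11);print(t)
plan(t,-97.15,9,hand=1)
E
```

```text
t 43.37 pos [ 0.4741 -0.3853  0.2047] yaw -97.5 z [ 0.01  -0.007 -1.   ] F [ 0.5 -1.2  0.8] w 0.428 q [ 0.86  0.42 -0.37  1.73  0.18  1.01 -1.27]
[np.float64(0.5513149768893796), np.float64(-0.17455129108410997), 0.11]
1 -0.203 -0.046 0.084 -0.012 -0.007 -0.011; 1 -0.203 -0.046 0.084 -0.012 -0.007 -0.011; 1 -0.203 -0.046 0.084 -0.012 -0.007 -0.011; 1 -0.202 -0.047 0.084 -0.012 -0.007 -0.011; 1 -0.202 -0.047 0.084 -0.012 -0.007 -0.011; 1 -0.202 -0.047 0.084 -0.012 -0.007 -0.011; 1 -0.202 -0.047 0.084 -0.012 -0.007 -0.011; 1 -0.202 -0.048 0.084 -0.012 -0.007 -0.011; 1 -0.202 -0.048 0.084 -0.012 -0.007 -0.011
mm/row 26.9 deg/row 0.07
```

View pics/w20.png

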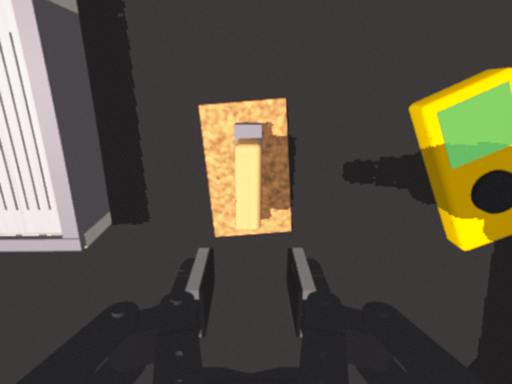

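>>> apply_moves:
  moves: "1 0 0 0 0 0 0; 1 -0.2 -0.046 0.04 0 0 0; 1 -0.2 -0.046 0.08 0 0 0; 1 -0.2 -0.046 0.08 0 0 0; 1 -0.2 -0.046 0.08 0 0 0; 1 -0.2 -0.046 0.08 0 0 0; 1 -0.2 -0.046 0.08 0 0 0; 1 -0.2 -0.046 0.08 0 0 0; 1 -0.2 -0.048 0.08 0 0 0; 1 -0.2 -0.048 0.08 0 0 0; 1 0 0 0 0 0 0; 1 0 0 0 0 0 0"

```text
t: 44.42
eef_pos: [0.5472, -0.1732, 0.1127]
tool_rot: [-0.001, -0.661, 0.751, 0.002]
contact_force: [0.1, -0.5, -1.8]
gripper_width: -0.0
```

```bash
python3 - <<'E'
from h import *
o=st();p=imaging.read_camera('wrist'); save(p,'w21');print(w2s(o['eef_pos']))
pt=imaging.read_camera('top'); cv2.imwrite('pics/t5z.png',cv2.resize(pt['image'][100:280,40:440,::-1],None,fx=2,fy=2,interpolation=cv2.INTER_CUBIC))
plan(s2w(0,-.122,.0615),-97.15,5,hand=1)
E
```

```text
t 44.42 pos [ 0.5472 -0.1732  0.1127] yaw -97.3 z [-0.004  0.002 -1.   ] F [ 0.1 -0.5 -1.8] w -0.000 q [ 0.52  0.49 -0.41  1.88  0.25  0.83 -1.72]
[-0.0043 -0.1211]
1 -0.004 -0.007 0.087 0.007 -0.001 -0.02; 1 -0.004 -0.007 0.087 0.007 -0.001 -0.02; 1 -0.004 -0.007 0.087 0.007 -0.001 -0.02; 1 -0.004 -0.006 0.087 0.007 -0.001 -0.02; 1 -0.004 -0.006 0.087 0.007 -0.001 -0.02
mm/row 10.5 deg/row 0.09
```

View pics/w21.png

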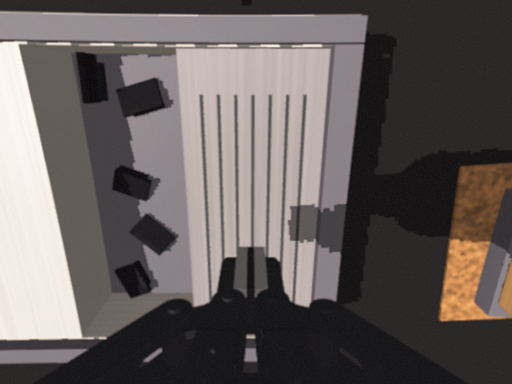

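View pics/t5z.png

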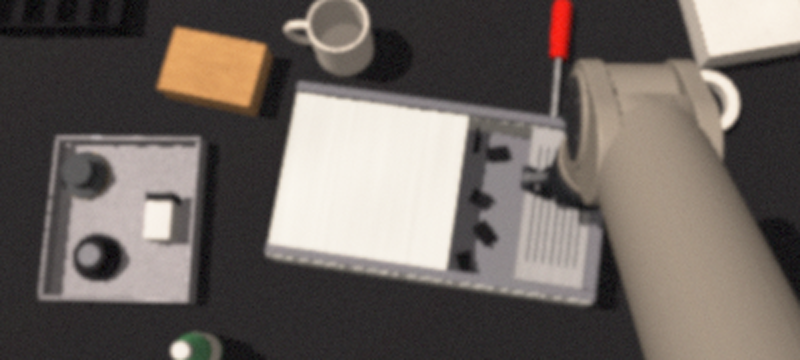

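>>> apply_moves:
  moves: "1 0 0 0.087 0 0 0; 1 0 0 0.087 0 0 0; 1 0 0 0.087 0 0 0; 1 0 0 0.087 0 0 0; 1 0 0 0.085 0 0 0; 1 0 0 0.015 0 0 0; 1 0 0 0 0 0 0; 1 0 0 0 0 0 0"

```text
t: 45.18
eef_pos: [0.5481, -0.1755, 0.0606]
tool_rot: [-0.0, -0.659, 0.752, 0.0]
contact_force: [0.2, -0.0, -0.7]
gripper_width: 0.003
```

>>> apply_moves:
  moves: "1 0 0 0.015 0 0 0; 1 0 0 0.005 0 0 0; 1 0 0 0 0 0 0; 1 0 0 0 0 0 0"

```text
t: 45.52
eef_pos: [0.5484, -0.1756, 0.06]
tool_rot: [-0.0, -0.659, 0.752, -0.0]
contact_force: [-5.2, 0.6, 13.8]
gripper_width: 0.001
```

>>> apply_moves:
  moves: "1 -0.04 0 0 0 0 0; 1 -0.06 0 0 0 0 0; 1 -0.06 0 0 0 0 0; 1 -0.06 0 0 0 0 0; 1 -0.06 0 0 0 0 0; 1 -0.06 0 0 0 0 0; 1 0 0 0 0 0 0"

```text
t: 46.1
eef_pos: [0.5539, -0.1336, 0.06]
tool_rot: [0.0, -0.66, 0.751, -0.0]
contact_force: [-5.0, 2.8, 13.6]
gripper_width: -0.005
```

```bash
python3 - <<'E'
from h import *
o=st();p=imaging.read_camera('wrist'); save(p,'w22');print(w2s(o['eef_pos']))
E
```

```text
t 46.10 pos [ 0.5539 -0.1336  0.06  ] yaw -97.4 z [ 0. -0. -1.] F [-5.   2.8 13.6] w -0.005 q [ 0.42  0.55 -0.38  1.92  0.3   0.72 -1.84]
[-0.0025 -0.081 ]
```

View pics/w22.png

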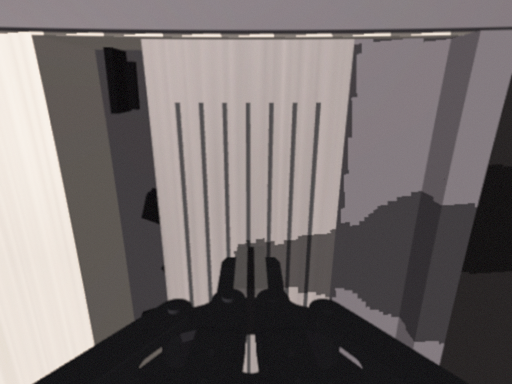

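Hatch follows. Continue to shut.

>>> apply_moves:
  moves: "1 -0.06 0 0 0 0 0; 1 -0.06 0 0 0 0 0; 1 -0.06 0 0 0 0 0; 1 -0.06 0 0 0 0 0; 1 -0.06 0 0 0 0 0; 1 -0.06 0 0 0 0 0; 1 -0.04 0 0 0 0 0; 1 -0.02 0 0 0 0 0; 1 0 0 0 0 0 0; 1 0 0 0 0 0 0"

```text
t: 46.98
eef_pos: [0.5609, -0.0872, 0.0601]
tool_rot: [-0.0, -0.659, 0.752, -0.002]
contact_force: [-3.4, -5.1, 11.5]
gripper_width: 0.0
```

```bash
python3 - <<'E'
from h import *
o=st();p=imaging.read_camera('wrist'); save(p,'w23');print(w2s(o['eef_pos']))
ps=imaging.read_camera('scene'); cv2.imwrite('pics/s6z.png',cv2.resize(ps['image'][120:300,90:490,::-1],None,fx=2,fy=2,interpolation=cv2.INTER_CUBIC))
E
```

```text
t 46.98 pos [ 0.5609 -0.0872  0.0601] yaw -97.6 z [ 0.001 -0.003 -1.   ] F [-3.4 -5.1 11.5] w 0.000 q [ 0.34  0.55 -0.38  1.93  0.31  0.72 -1.93]
[-0.0013 -0.0341]
```

View pics/w23.png

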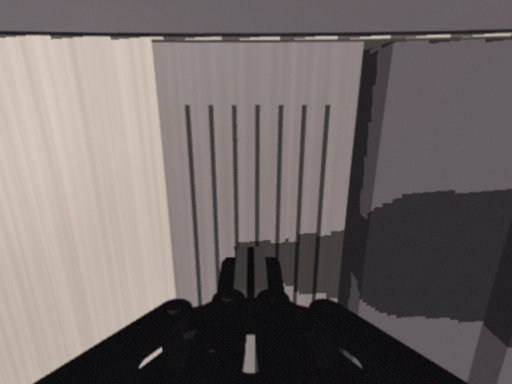

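View pics/s6z.png

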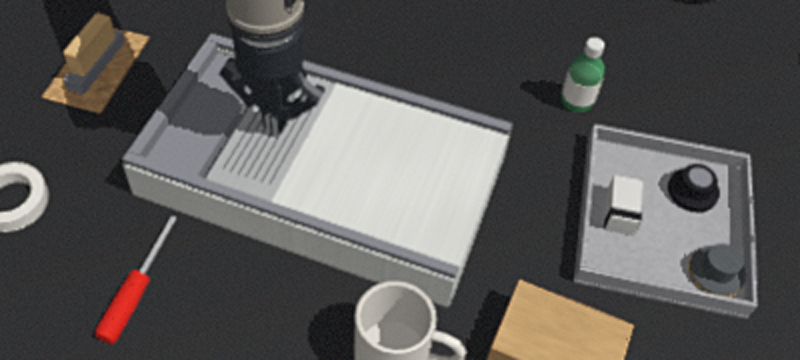

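>>> apply_moves:
  moves: "1 0 0 -0.1 0 0 0; 1 0 0 -0.2 0 0 0; 1 0 0 -0.3 0 0 0; 1 0 0 -0.3 0 0 0; 1 0 0 -0.3 0 0 0; 1 0 0 -0.3 0 0 0; 1 0 0.2 -0.3 0 0 0; 1 0 0.2 -0.3 0 0 0; 1 0 0.2 0 0 0 0; 1 0 0 0 0 0 0; 1 0 0 0 0 0 0; 1 0 0 0 0 0 0"

```text
t: 48.08
eef_pos: [0.4907, -0.0759, 0.3079]
tool_rot: [-0.0, -0.659, 0.752, 0.0]
contact_force: [0.8, 0.1, 0.2]
gripper_width: 0.002
```

```bash
python3 - <<'E'
from h import *
o=st();p=imaging.read_camera('wrist'); save(p,'w24');V=view(p,o)
ps=imaging.read_camera('scene');pt=imaging.read_camera('top')
cv2.imwrite('pics/t7z.png',cv2.resize(pt['image'][100:280,40:440,::-1],None,fx=2,fy=2,interpolation=cv2.INTER_CUBIC))
for n in('driver','housing','battery','scraper','hatch_mid','screwdriver','glue','tape','mug','carton'):
    rs=[];out=[]
    for q,v in((ps,view(ps)),(pt,view(pt)),(p,V)):
        r=nets.spot_point(q,n)
        if r: rs.append(ray(q,r[0]['location'],v));out.append((round(r[0]['score'],2),np.round(onz(q,r[0]['location'],v,.06 if n=='hatch_mid' else .005)[:2],3).tolist()))
        else: out.append(None)
    print(n,out,np.round(tri(rs),3) if len(rs)>1 else '')
E
```

```text
t 48.08 pos [ 0.4907 -0.0759  0.3079] yaw -97.5 z [-0. -0. -1.] F [0.8 0.1 0.2] w 0.002 q [ 0.46  0.15 -0.48  1.85  0.07  1.17 -1.74]
driver [(0.71, [0.595, 0.465]), (0.82, [0.59, 0.456]), None] [ 0.591  0.464 -0.003]
housing [(0.9, [0.484, 0.427]), (0.86, [0.471, 0.425]), (0.33, [0.568, -0.052])] [0.55  0.206 0.209]
battery [(0.56, [0.532, 0.344]), (0.56, [0.531, 0.34]), None] [0.531 0.343 0.002]
scraper [(0.81, [0.465, -0.39]), (0.76, [0.47, -0.379]), (0.88, [0.473, -0.383])] [ 0.471 -0.381  0.011]
hatch_mid [(0.6, [0.564, -0.097]), (0.31, [0.768, 0.105]), (0.77, [0.565, -0.094])] [ 0.646 -0.02   0.257]
screwdriver [(0.94, [0.766, -0.195]), (0.69, [0.474, 0.432]), None] [0.671 0.091 0.356]
glue [(0.74, [0.354, 0.276]), (0.74, [0.362, 0.275]), (0.88, [0.365, 0.265])] [0.36  0.273 0.004]
tape [(0.64, [0.709, -0.384]), (0.83, [0.709, -0.396]), None] [ 0.708 -0.391  0.002]
mug [(0.73, [0.788, 0.109]), (0.6, [0.785, 0.097]), None] [ 0.787  0.103 -0.001]
carton [(0.7, [0.74, 0.281]), (0.59, [0.734, 0.275]), (0.28, [0.562, -0.09])] [0.676 0.137 0.122]
```

View pics/t7z.png

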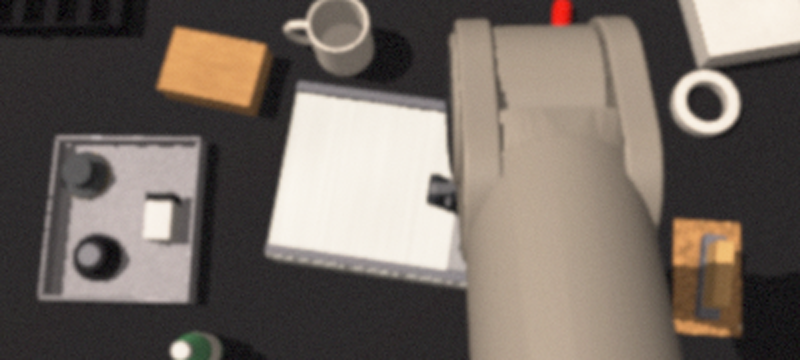

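View pics/w24.png

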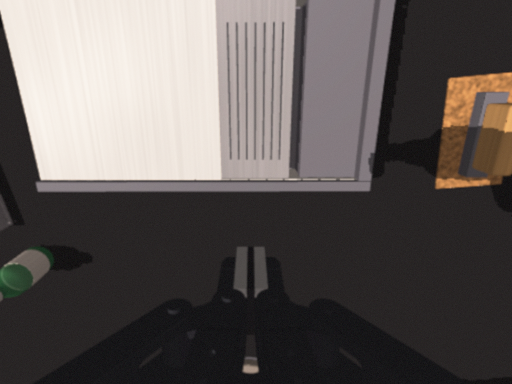

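```bash
python3 - <<'E'
from h import *
plan([.49,.41,.26],-90,16,hand=1)
E
```

```text
1 -0.251 0.033 0.025 -0 -0 -0.118; 1 -0.251 0.031 0.025 -0 -0 -0.118; 1 -0.251 0.029 0.025 -0 -0 -0.118; 1 -0.252 0.027 0.025 -0 -0 -0.118; 1 -0.252 0.025 0.025 -0 -0 -0.118; 1 -0.252 0.023 0.025 -0 -0 -0.118; 1 -0.252 0.021 0.025 -0 -0 -0.118; 1 -0.252 0.019 0.025 -0 -0 -0.118; 1 -0.253 0.017 0.025 -0 -0 -0.118; 1 -0.253 0.015 0.025 -0 -0 -0.118; 1 -0.253 0.013 0.025 -0 -0 -0.118; 1 -0.253 0.011 0.025 -0 -0 -0.118; 1 -0.253 0.009 0.025 -0 -0 -0.118; 1 -0.253 0.007 0.025 -0 -0 -0.118; 1 -0.253 0.005 0.025 -0 -0 -0.118; 1 -0.253 0.002 0.025 -0 -0 -0.118
mm/row 30.5 deg/row 0.47
```

>>> apply_moves:
  moves: "1 -0.25 0.033 0.025 0 0 -0.118; 1 -0.25 0.03 0.025 0 0 -0.118; 1 -0.25 0.029 0.025 0 0 -0.118; 1 -0.252 0.027 0.025 0 0 -0.118; 1 -0.252 0.025 0.025 0 0 -0.118; 1 -0.252 0.023 0.025 0 0 -0.118; 1 -0.252 0.02 0.025 0 0 -0.118; 1 -0.252 0.02 0.025 0 0 -0.118; 1 -0.253 0.017 0.025 0 0 -0.118; 1 -0.253 0.015 0.025 0 0 -0.118; 1 -0.253 0.013 0.025 0 0 -0.118; 1 -0.253 0.01 0.025 0 0 -0.118"

```text
t: 50.73
eef_pos: [0.4904, 0.2896, 0.272]
tool_rot: [0.0, -0.696, 0.719, -0.0]
contact_force: [0.8, -0.4, 0.9]
gripper_width: -0.003
```

>>> apply_moves:
  moves: "1 -0.253 0.01 0.025 0 0 -0.118; 1 -0.253 0.007 0.025 0 0 -0.118; 1 -0.253 0.005 0.025 0 0 -0.118; 1 -0.253 0 0.025 0 0 -0.118; 1 0 0 0 0 0 0; 1 0 0 0 0 0 0; 1 0 0 0 0 0 0"

```text
t: 51.32
eef_pos: [0.4905, 0.409, 0.2598]
tool_rot: [0.0, 0.707, -0.707, 0.0]
contact_force: [-0.4, 0.9, -0.3]
gripper_width: -0.002
```

```bash
python3 - <<'E'
from h import *
o=st();p=imaging.read_camera('wrist'); save(p,'w25');V=view(p,o)
for n in('driver','housing','battery'):
    print(n,[(round(x['score'],2),np.round(x['location']),onz(p,x['location'],V,.005)) for x in nets.spot_point(p,n)[:2]])
for n in('tray',):
  for r in nets.outline_of(p,n)[:1]:
    c=max(cv2.findContours(r['region'].astype(np.uint8),0,2)[0],key=cv2.contourArea)[:,0]
    W=np.array([onz(p,u,V,.03)[:2] for u in c],np.float32); print(n,r['score'],r['rect'],cv2.minAreaRect(W))
pt=imaging.read_camera('top'); cv2.imwrite('pics/t8z.png',cv2.resize(pt['image'][100:280,140:440,::-1],None,fx=2.6,fy=2.6,interpolation=cv2.INTER_CUBIC))
E
```

```text
t 51.32 pos [0.4905 0.409  0.2598] yaw -90.0 z [-0.    -0.001 -1.   ] F [-0.4  0.9 -0.3] w -0.002 q [-0.3   0.48 -0.69  1.58  0.32  1.2  -2.62]
driver [(0.81, array([208.,  72.]), array([0.58889653, 0.45617706, 0.005     ]))]
housing [(0.7, array([234., 167.]), array([0.47620644, 0.42873612, 0.005     ]))]
battery [(0.97, array([303., 117.]), array([0.53853227, 0.34397683, 0.005     ]))]
tray 0.62 [164.9, 13.0, 362.0, 215.5] ((0.5327101349830627, 0.3935471177101135), (0.21983161568641663, 0.20036369562149048), 0.5605413913726807)
```

View pics/w25.png

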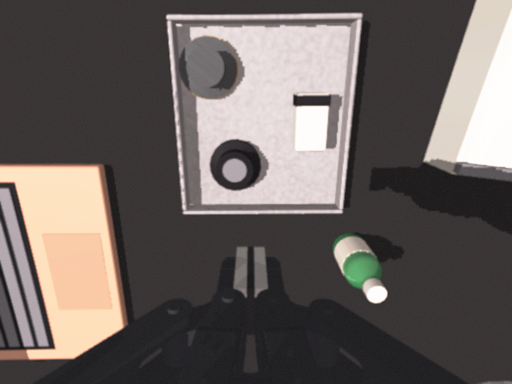

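View pics/t8z.png

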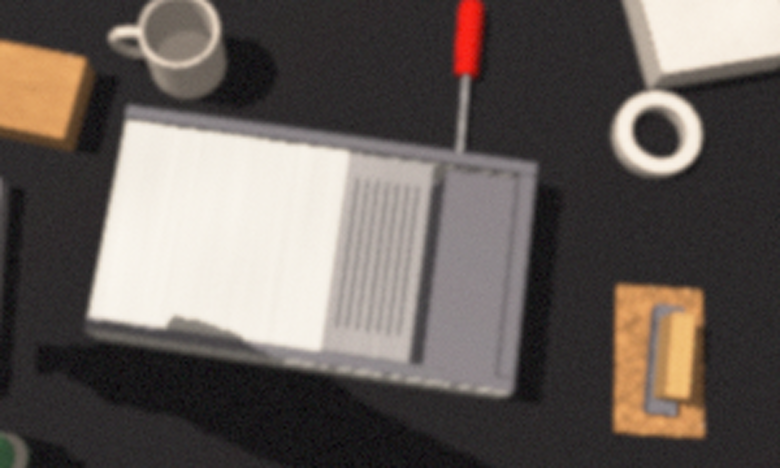

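```bash
python3 - <<'E'
from h import *
st(); print(bot.hand_in())
E
```

```text
t 51.62 pos [0.4908 0.4087 0.2605] yaw -90.1 z [ 0.001 -0.    -1.   ] F [ 0.3 -0.1  0.3] w 0.004 q [-0.3   0.48 -0.69  1.58  0.32  1.2  -2.62]
the job is handed in; nothing more can be done
None
```

I finished the job and handed it in at about 52 s of the 210 s allowed. No verdict came back.

**What I did:**
- I laid the driver, housing and battery in the parts tray.
- I pressed on the hatch and dragged it open.
- I scraped the five shards present into the bin in two passes, without lifting any.
- I put the scraper block back on its pad and dragged the hatch shut.

**Last checks:**
- **Shards:** all five were seen lying in the bin before I closed the hatch, and the plate was empty.
- **Hatch:** it looks shut in the top and wrist pictures, as at the start. I felt it meet its stop at about 5 N.
- **Scraper:** it stands on the cork pad within about 10 mm of the centre.
- **Parts:** all three are in the tray. The driver was knocked about 4 cm inside the tray during the run. It now lies flat against the wall, about 63 mm off centre in y by the wrist camera, against a limit of 90 mm. The scene camera put it at about 71 mm.
- **Bystanders:** the glue bottle, tape roll and mug came out within 10 mm of where they started. The carton and screwdriver are judged from the scene camera, which put both within about 5 mm.

**Disagreements:** in the last check, single camera reports for the housing, hatch, screwdriver and carton were plainly wrong, so their combined positions were off. I went by the other camera readings and the pictures for those.

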